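# Load the bulb-culture chamber, lap its two leaves and clamp it with the ratchet knob

## Robot

A 6-joint arm with a two-finger parallel gripper is mounted at the origin on the work surface. World frame = base frame: x ahead of the robot, y to its left, z up, the work surface at z = 0. Lengths are in m, angles in rad, forces in N, time in s.
With the tool pointing down it reaches from about 0.375 to 0.9 m from the base axis. Payload 3.1 kg.
Tool frame: the origin (TCP) lies at the very end of the fingers, on their centre line; the grasp point (between the pads) lies 19 mm behind it; x points along the fingers, y is the direction in which the jaws open and shut, and the axes are right-handed (so a half turn about x gives the same grasp; the last joint's range is limited). The gripper opens to 87 mm and grips with 3 to 60 N. Pads are 19 mm wide; open, the fingers measure 117 mm over their backs; the gripper's body (75 mm by 190 mm) begins 51 mm behind the grasp point.
Start: joints at [1.022, 0.527, 1.433, -0, 1.181, -0.178], TCP at [0.226, 0.583, 0.223] pointing down, gripper open.
Joint ranges: [-3.08, 3.08], [-0.75, 2.2], [0.22, 2.44], [-1.43, 4.57], [0, 2.65], [-2.85, 2.85]. Speed limits (rad/s): [2.79, 2.79, 3.14, 3.14, 3.14, 3.14].

## Interface

Orientations are given as a unit quaternion [x, y, z, w].
In Python, from rig import robot gives the robot as it stands.
- The arm moves only by the tool carry_out, never from a script. Its argument "commands" is a list that holds one entry, the list of rows, each a list of 5 numbers: the opening, from 0 (shut) to 1 (fully open), then the shift along the tool's x, y, z in mm, then the turn about the tool's x in degrees. In form: [[[hand, x, y, z, twist], ...]]. A call has 1 to 8 rows; each row shifts and turns the pose as measured when the row begins, along the tool's axes as they then stand; what a row does not reach is not made up. A row lasts 1/12 s, in which the tool goes at most 41.7 mm and 7.16 degrees, less where a joint would pass 70% of its speed; a pose out of reach is approached as far as the arm can. A call with a gripper value outside its range is refused whole. The fingers move at their own pace and stop on an object; "force" is the grip in N (left out, the last holds). Time passes only in rows, so rows that do not move let the fingers close. It gives the time, the measured TCP pose, the force and the opening at its end, in the units of the state.
- robot.get_obs(): the state, without advancing time (a new reading comes with each control period).
- robot.camera(name): name is "scene" or "top"; returns the picture (420x560x3 uint8, red, green, blue); there is no depth.
- robot.camera_model(name): a dict with "fx", "fy", "cx", "cy" (pixels), "R" (3x3) and "t" (3): a world point X has camera coordinates R X + t. Camera axes: x right, y down, z forward; pixel columns grow to the right and rows downward; lengths in m; the calibration is good to about 2 mm. A picture is of the moment at which its call begins. camera_model takes no time and is no camera call.
- robot.hand_in(): hands the job in, once; it reports no verdict.
The state is a dict: "time": time; "q": joint angles; "joint_velocities": joint speeds; "joint_torque": joint torques, N m; "position": TCP position; "tool_rot": TCP orientation; "ft_force": force on the tool from outside, world axes, zero at the start; "moment": the same for the moment, N m; "grip_width": finger opening in m.
Only numpy, scipy, OpenCV 4.12 (cv2) and the standard library are available. Lean on these libraries where they do the work, as an engineer would, in place of code of your own. Each camera call takes 0.05 s, during which the arm holds its last target. There are 200 camera calls.

## Task

Lay every green-lidded culture box from the desk in a bay of its own on the slanted shelf inside the white incubation chamber, each pointing up the slope and lying flat on the board behind the lip. Then lower the chamber's leaves gently, without slamming: first the left, rebated one, then the right, flanged one, both fully home so that the blue flange laps over the aluminium tongue. Last, turn the orange ratchet knob clockwise until the clamp screw is hard home and the ratchet slips on by at least one click, and leave the highlighter, knife and bulb where they lie.

Things in the scene. Friction and masses are not known exactly. Their poses are not given: they have to be found in the camera images.
- chamber: White incubation chamber, open above, fixed on the desk. Origin on the desk under its middle; x from its front (black control panel, robot's side) to its back, y to its left, z up; place and yaw (to 8 degrees) vary. Tub x -114 to +104, y -175 to +175 mm, rim 120 mm high; inside x -90 to +89, y -160 to +160 mm. Two leaves hinged on the left and right rims close it.
- shelf: Aluminium slant shelf in the chamber, falling towards the robot at 20 degrees. Origin: middle of the lip's foot on the board, at chamber (-45, 0, 60) mm; x up the slope, y left along the lip, z square to the board. Four bays 48 mm wide, middles at y -93, -31, 31, 93, parted by grey ribs 14 mm wide; lip at x = 0 10 mm high, ribs 8 mm, a back rail 8 mm high at x = 72..
- box1: Culture box, clear with a green lid: 64 (x) by 36 (y) by 22 mm (z), 40 to 80 g, the same end for end. Origin at the centre of its underside, z towards the lid. Starts flat on the desk beside the chamber at any heading. Three or four boxes are there; absent ones read None. The leaves clear seated boxes.
- box2: Culture box, clear with a green lid: 64 (x) by 36 (y) by 22 mm (z), 40 to 80 g, the same end for end. Origin at the centre of its underside, z towards the lid. Starts flat on the desk beside the chamber at any heading. Three or four boxes are there; absent ones read None. The leaves clear seated boxes.
- box3: Culture box, clear with a green lid: 64 (x) by 36 (y) by 22 mm (z), 40 to 80 g, the same end for end. Origin at the centre of its underside, z towards the lid. Starts flat on the desk beside the chamber at any heading. Three or four boxes are there; absent ones read None. The leaves clear seated boxes.
- box4: Culture box, clear with a green lid: 64 (x) by 36 (y) by 22 mm (z), 40 to 80 g, the same end for end. Origin at the centre of its underside, z towards the lid. Starts flat on the desk beside the chamber at any heading. Three or four boxes are there; absent ones read None. The leaves clear seated boxes.
- box1_mid (a point): Centre of box1, 11 mm above its underside. Seated in a bay against the lip it is at shelf x = 32 mm, z = 11 mm.
- box2_mid (a point): Centre of box2, 11 mm above its underside. Seated in a bay against the lip it is at shelf x = 32 mm, z = 11 mm.
- box3_mid (a point): Centre of box3, 11 mm above its underside. Seated in a bay against the lip it is at shelf x = 32 mm, z = 11 mm.
- box4_mid (a point): Centre of box4, 11 mm above its underside. Seated in a bay against the lip it is at shelf x = 32 mm, z = 11 mm.
- rebated_leaf (a joint): Angle of the left leaf, rad: 0 shut, starts leaning outward at 1.7 to 1.88, stop 2.05. White panel 16 mm thick, chamber x -112 to +102; along its free edge only an 8 mm aluminium tongue remains, 160 to 180 mm from the hinge. Friction hinge holds it anywhere; 1 to 8 N at 150 mm from the hinge closes it. Black pull knob (24 mm wide and high) outside at chamber x -85, 130 mm from the hinge.
- flanged_leaf (a joint): Angle of the right leaf, rad: 0 shut, starts at 1.7 to 1.88, stop 2.05. Like the left one (panel 157 mm wide), but its outer half runs on as a blue flange, 157 to 178 mm from the hinge, that laps over the tongue. If it is shut first, the tongue strikes the flange and the left leaf stays ajar. The clamp screw and knob sit outside on it at chamber x -103, 130 mm from the hinge.
- rebated_hinge (a point): On the left leaf's hinge axis, at chamber (0, 170, 120) mm. The axis runs along chamber x; the leaf's inner face lies in it, the outer face is 16.5 mm off it (136.5 mm above the desk when shut).
- flanged_hinge (a point): On the right leaf's hinge axis, at chamber (0, -170, 120) mm; the leaf lies to it as the left one does.
- rebated_edge (a point): Middle of the left leaf's free edge: chamber x = 0, 180 mm from the hinge, 8.5 mm outward of the inner face.
- flanged_edge (a point): Middle of the free edge of the right leaf's flange: chamber x = 0, 178 mm from the hinge.
- knob_grip (a point): Middle of the knob's orange grip bar, on the screw's axis, about 162 mm above the desk with the leaf shut. The bar is 44 mm long (x), 13 mm wide (y), 24 mm high (top 174, foot 150 mm above the desk), standing on a black skirt 40 mm across; pinch it from above across the 13 mm.
- clamp_screw (a joint): Angle of the clamp screw, rad, growing clockwise seen from above; starts at 0 to 0.7, hard home at 2.2. Light to turn (0.03 N m); the knob turns it.
- ratchet (a joint): Slip of the knob over the screw, rad, 0 at the start. The knob carries the screw until it is home; then the ratchet slips at 0.25 N m and the knob turns on clockwise alone, smoothly to the hand (no ripple); one click is 0.26 rad (15 degrees) of slip. More slipping does no harm. Turned anticlockwise the knob takes the screw back.
- highlighter: Yellow highlighter with a black cap, about 120 mm long, on the desk in front of the chamber; leave it alone.
- knife: Short knife with a wooden handle behind the chamber; leave it alone.
- bulb: Brown tulip bulb, 52 mm across, behind the chamber; leave it alone.
Things that resemble listed ones, but are neither listed nor needed, are in the scene too. Leave any pink look-alike of the box3 alone. What is shaped like the box4 but brown or yellow is not meant.

How it is judged:
By the outcome, as a careful person would: the job done as asked, in the order asked, and still so for the second after the job is handed in, with the robot touching nothing.
Of box1, box2, box3, box4 only 3 to 4 are there at a start; the rules pass over those that are not, and their reading is None.
At some moment in a run one of box1, box2, box3, box4 may be knocked a few centimetres aside while the robot is not near it.
Once in a run the grip may slacken for a moment while it holds something.
It also fails if it takes over 210 s, if anything falls off the work surface, if the arm or the gripper's body presses on something with over 40 N, if the wrist force passes 120 N, or if a joint passes its speed limit or range.

## Working session

There is one attempt and no reset: what is moved stays moved. The work goes in short steps, Python scripts to look and compute and a tool call to move; the robot and the scene stay as the last step left them, time stands still between calls to the robot, and variables do not carry over. Pictures are saved under pics/ and viewed, on a budget of 14 in all, crops included, one or two more only if the job needs it, and the job is handed in when it is done.

Besides the shell and the picture viewer there is one more tool, called after "Request:" as name([rows], argument=value, ...), one row to a line, values as JSON. carry_out: Moves the arm, as the interface text tells. Its arguments: {"type":"object","properties":{"commands":{"type":"array"},"force":{"type":"number"}},"required":["commands"]}

```bash
mkdir -p pics; ls
python3 - <<'E'
from rig import robot
import cv2,json
print(robot.get_obs())
for n in("scene","top"):
    im=robot.camera(n); cv2.imwrite(f"pics/{n}0.png",im[:,:,::-1]); m=robot.camera_model(n); print(n,m)
E
```

```text
pics
{'time': 0.0, 'q': array([ 1.02252831e+00,  5.28447523e-01,  1.43390513e+00,  2.87562957e-06,
        1.18137312e+00, -1.78473609e-01]), 'joint_velocities': array([ 0.00022209, -0.00053193,  0.00050844, -0.00065505, -0.00167606,
        0.00138536]), 'joint_torque': array([ 1.12576294e-03, -4.40028512e+01, -1.76597035e+01,  6.32883282e-02,
        5.80742606e-02, -1.77562965e-04]), 'position': array([0.22546102, 0.58213722, 0.22158218]), 'tool_rot': array([ 0.12929411,  0.69532272, -0.13070329,  0.69478486]), 'ft_force': array([-0.43589473,  0.40881977, -0.3206953 ]), 'moment': array([-0.03700006, -0.04095151, -0.00495803]), 'grip_width': 0.08670945358190435}
scene {'fx': 387.9943869261257, 'fy': 387.9943869261257, 'cx': 278.3852162515415, 'cy': 208.67784537220183, 'R': array([[ 0.52459343,  0.85127941, -0.01118508],
       [ 0.67225715, -0.42226223, -0.608083  ],
       [-0.52237157,  0.3114771 , -0.79379466]]), 't': array([-0.24826451, -0.30003879,  1.42808927])}
top {'fx': 464.0260138508217, 'fy': 464.0260138508217, 'cx': 266.7904467563818, 'cy': 206.36600278777317, 'R': array([[-0.00373694, -0.99984532,  0.01718635],
       [-0.99056029,  0.00134612, -0.13707118],
       [ 0.13702684, -0.01753635, -0.9904121 ]]), 't': array([-0.02691012,  0.55989513,  1.18185073])}
```

Run:
```python
import cv2
a=cv2.imread("pics/top0.png");cv2.imwrite("pics/top0b.png",cv2.resize(a,(800,600),interpolation=cv2.INTER_CUBIC))
a=cv2.imread("pics/scene0.png");cv2.imwrite("pics/scene0b.png",cv2.resize(a,(800,600),interpolation=cv2.INTER_CUBIC))
```

```text
(no output)
```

View pics/top0b.png

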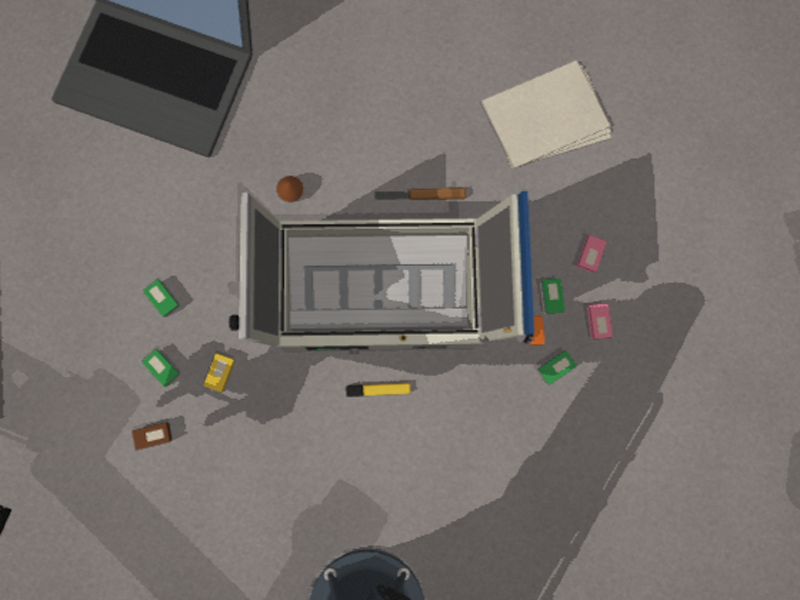

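View pics/scene0b.png

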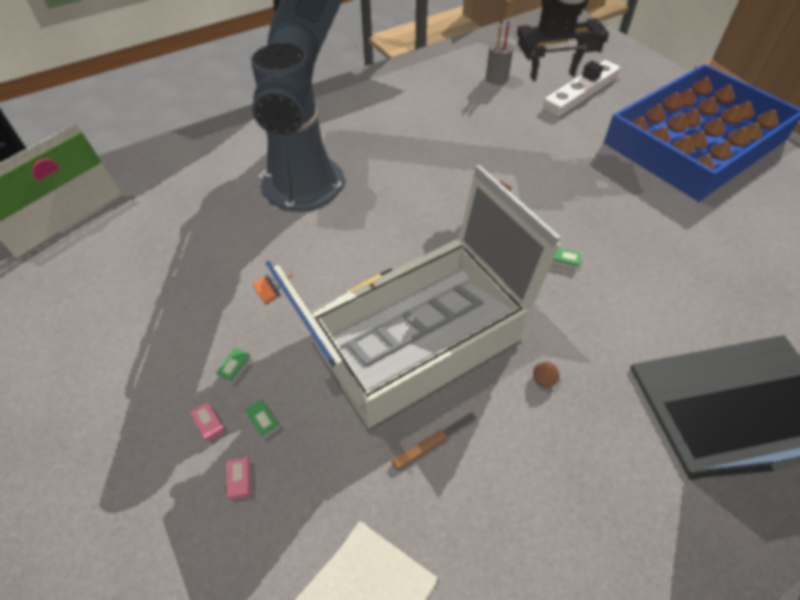

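Four green boxes (800×600 top view): left at (160,297) and (160,367), right at (553,295) and (557,367). The pink ones (592,253), (600,321), the yellow one (219,372) and the brown one (151,435) are decoys. Next I measure the boxes and take an enlarged crop of the chamber.

```bash
cat > h.py <<'E'
from rig import robot
import cv2,numpy as np
from scipy.spatial.transform import Rotation as Ro
def ray(p,z,n="top"):
    m=robot.camera_model(n);R,t=np.array(m["R"]),np.array(m["t"])
    d=R.T@np.array([(p[0]-m["cx"])/m["fx"],(p[1]-m["cy"])/m["fy"],1]);c=-R.T@t
    return c+d*(z-c[2])/d[2]
def proj(X,n="top"):
    m=robot.camera_model(n);c=np.array(m["R"])@X+np.array(m["t"])
    return np.array([m["fx"]*c[0]/c[2]+m["cx"],m["fy"]*c[1]/c[2]+m["cy"]])
def greens(im,n="top"):
    h=cv2.cvtColor(im,cv2.COLOR_RGB2HSV)
    k=cv2.inRange(h,(55,110,50),(80,255,255));k=cv2.morphologyEx(k,cv2.MORPH_CLOSE,np.ones((9,9)))
    out=[]
    for c in cv2.findContours(k,0,1)[0]:
        if cv2.contourArea(c)<60: continue
        w=np.array([ray(p[0],0.02,n)[:2] for p in c])
        (cx,cy),(a,b),an=cv2.minAreaRect((w*1000).astype(np.float32))
        if a<b: a,b,an=b,a,an+90
        out.append((round(cx),round(cy),round(a),round(b),round((an+90)%180-90,1)))
    return out   # mm, heading of long axis, deg
def tool():
    o=robot.get_obs();R=Ro.from_quat(o["tool_rot"]).as_matrix()
    return o,np.array(o["position"]),R
def delta(x,y,z,head=None):
    "shift in tool axes mm; head: wanted heading (deg) of jaw axis"
    o,p,R=tool();d=R.T@(np.array([x,y,z])-p*1000)
    s=f"t{o['time']:.1f} pos{np.round(p*1000,1)} jaw{np.degrees(np.arctan2(R[1,1],R[0,1])):.1f} q{np.round(o['q'],2)} F{np.round(o['ft_force'],1)} w{o['grip_width']*1000:.1f}\n d{np.round(d,1)}"
    if head is not None:
        a=np.degrees(np.arctan2(R[1,1],R[0,1]));s+=f" twist {-((head-a+90)%180-90):.1f} (tool x down)"
    print(s);return d
def crop(im,x0,y0,x1,y1,f,name):
    cv2.imwrite("pics/"+name,cv2.resize(im[y0:y1,x0:x1,::-1],None,fx=f,fy=f,interpolation=cv2.INTER_CUBIC))
E
python3 - <<'E'
from h import *
for n in("top","scene"):
    im=cv2.imread(f"pics/{n}0.png")[:,:,::-1]; print(n,*greens(im,n),sep="\n")
im=cv2.imread("pics/top0.png")[:,:,::-1]
crop(im,155,125,405,275,3.2,"ch.png")
delta(300,300,300,0)
E
```

```text
top
(428, -353, 62, 34, -57.3)
(429, 378, 62, 35, 43.4)
(559, 382, 63, 35, 39.3)
(561, -351, 63, 34, 5.4)
scene
(565, -349, 57, 30, 5.4)
(432, -351, 58, 29, -56.4)
t0.1 pos[225.5 582.2 221.7] jaw68.8 q[ 1.02  0.53  1.43 -0.    1.18 -0.18] F[-0.2  0.7 -0.8] w87.0
 d[ -77.9 -236.3  171.4] twist 68.8 (tool x down)
```

View pics/ch.png

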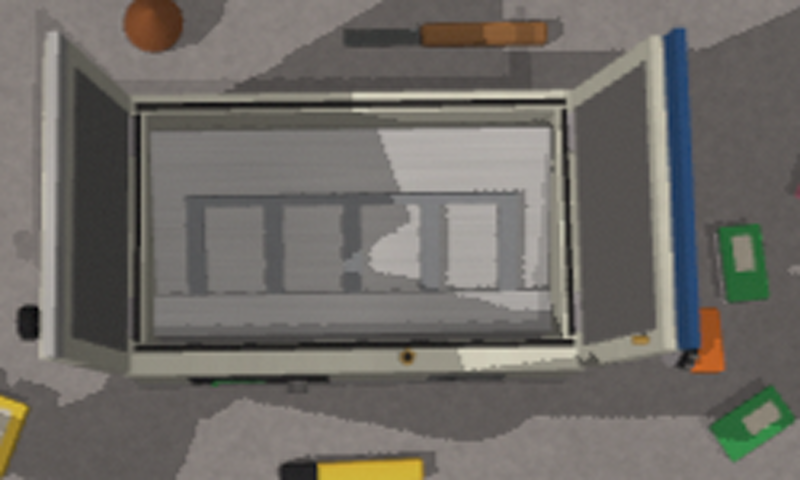

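Run:
```python
from h import *
pts={"FLout(-114,175,120)":(133,374,.12),"FRout(-114,-175)":(580,371,.12),"BLout(104,175)":(133,95,.12),"BRout(104,-175)":(570,91,.12),
"FLin(-90,160)":(136,346,.12),"FRin":(570,341,.12),"BLin(89,160)":(138,108,.12),"BRin":(566,102,.12)}
for k,(u,v,z) in pts.items(): print(k,np.round(ray((u/3.2+155,v/3.2+125),z)*1000,1))
def fit(x,y,yaw):
    a=np.radians(yaw);R=np.array([[np.cos(a),-np.sin(a)],[np.sin(a),np.cos(a)]])
    return lambda p:np.array([*(R@np.array(p[:2])+[x,y]),p[2]])/1000
# rib ends: top at rail x=72,z=8
from itertools import product
c,s=np.cos(np.radians(20)),np.sin(np.radians(20))
sh=lambda X,Y,Z:(-45+X*c-Z*s,Y,60+X*s+Z*c)
T=fit(605,3,-1.5)
for X,Y,Z in [(72,131,8),(72,-131,8),(0,131,10),(0,-131,10),(72,7,8),(0,7,10)]: print((X,Y),np.round((proj(T(sh(X,Y,Z)))-[155,125])*3.2))
```

```text
FLout(-114,175,120) [462.  143.5 120. ]
FRout(-114,-175) [ 463.4 -195.7  120. ]
BLout(104,175) [678.5 147.2 120. ]
BRout(104,-175) [ 681.9 -193.2  120. ]
FLin(-90,160) [483.2 141.6 120. ]
FRin [ 486.3 -188.7  120. ]
BLin(89,160) [668.2 143.2 120. ]
BRin [ 673.1 -189.9  120. ]
(72, 131) [154. 166.]
(72, -131) [485. 174.]
(0, 131) [154. 255.]
(0, -131) [481. 263.]
(72, 7) [311. 170.]
(0, 7) [309. 259.]
```

```bash
cat >> h.py <<'E'
c20,s20=np.cos(np.radians(20)),np.sin(np.radians(20))
sh=lambda X,Y,Z:(-45+X*c20-Z*s20,Y,60+X*s20+Z*c20)
def T(p,P):
    a=np.radians(P[2]);return np.array([P[0]+np.cos(a)*p[0]-np.sin(a)*p[1],P[1]+np.sin(a)*p[0]+np.cos(a)*p[1],p[2]])/1000
E
python3 - <<'E'
from h import *
from scipy.optimize import least_squares
O=[(sh(72,131,8),187,205),(sh(72,-131,8),524,200),(sh(0,131,10),187,294),(sh(0,-131,10),521,290),(sh(36,0,8),351.5,None),(sh(36,62,8),274,None),(sh(36,-62,8),432,None),
((-114,175,120),133,374),((-114,-175,120),580,371),((104,0,120),None,93),((0,170,120),134,None),((0,-170,120),571,None)]
def f(P,show=0):
    r=[]
    for p,u,v in O:
        q=(proj(T(p,P))-[155,125])*3.2
        e=[q[0]-u if u else 0,q[1]-v if v else 0]; r+=e
        if show: print(np.round(p),np.round(e,1))
    return r
s=least_squares(f,[576,-24,.7],loss="soft_l1",x_scale=[1,1,.1]);print(s.x);f(s.x,1)
E
```

```text
[ 5.77826683e+02 -2.40394379e+01  4.98798961e-01]
[ 20. 131.  92.] [-0.1  0.1]
[  20. -131.   92.] [-5.5  2. ]
[-48. 131.  69.] [2.4 0.6]
[ -48. -131.   69.] [-3.7  1.1]
[-14.   0.  80.] [1.8 0. ]
[-14.  62.  80.] [1.3 0. ]
[-14. -62.  80.] [-0.8  0. ]
[-114  175  120] [-8.5 -0.4]
[-114 -175  120] [ 5.5 -2.6]
[104   0 120] [ 0. -2.]
[  0 170 120] [-1.6  0. ]
[   0 -170  120] [3.1 0. ]
```

```bash
cat >> h.py <<'E'
def plan(x,y,z,head,step=38):
    o,p,R=tool();a=np.degrees(np.arctan2(R[1,1],R[0,1]));tw=-((head-a+90)%180-90)
    b=np.radians(a-tw);D=np.array([x,y,z])-p*1000
    R2=np.array([[0,0,-1],[np.cos(b),np.sin(b),0],[np.sin(b),-np.cos(b),0]])
    d=R2@D;n=int(np.ceil(np.linalg.norm(d)/step))or 1;k=int(np.ceil(abs(tw)/7));
    print(f"t{o['time']:.1f} pos{np.round(p*1000,1)} jaw{a:.1f} q6 {o['q'][5]:.2f} down{np.round(R[:,0],3)} F{np.round(o['ft_force'],1)} w{o['grip_width']*1000:.1f}: twist {k} rows of {tw/max(k,1):.2f}, then {n} rows of {np.round(d/n,1)} (total {np.round(d,1)})")
E
python3 -c "
from h import *
plan(429,378,120,43.4)"
```

```text
t0.1 pos[225.5 582.2 221.7] jaw68.8 q6 -0.18 down[-0.001 -0.002 -1.   ] F[-0.2  0.7 -0.8] w87.0: twist 4 rows of 6.35, then 9 rows of [11.3  0.8 32. ] (total [101.7   7.5 288.2])
```

Request:
carry_out([
  [[1,0,0,0,6.35],[1,0,0,0,6.35],[1,0,0,0,6.35],[1,0,0,0,6.35]],
], force=30)

```text
time: 0.43
position: [0.2246, 0.5807, 0.2192]
tool_rot: [0.283, 0.647, -0.288, 0.647]
ft_force: [0.1, -0.4, 0.1]
grip_width: 0.0868
```

Request:
carry_out([
  [[1,11.3,0.8,32,0],[1,11.3,0.8,32,0],[1,11.3,0.8,32,0],[1,11.3,0.8,32,0],[1,11.3,0.8,32,0],[1,11.3,0.8,32,0],[1,11.3,0.8,32,0],[1,11.3,0.8,32,0]],
])

```text
time: 1.1
position: [0.4023, 0.3948, 0.1253]
tool_rot: [0.282, 0.649, -0.283, 0.647]
ft_force: [0.2, 0.8, 0.7]
grip_width: 0.0871
```

```bash
python3 -c "
from h import *
im=robot.camera('top');print(greens(im))
plan(429,378,60,43.4)"
```

```text
[(428, -353, 61, 34, -56.7), (429, 377, 63, 35, 44.0), (558, 382, 63, 35, 39.6), (561, -351, 63, 34, 5.0)]
t1.1 pos[406.  390.1 123.1] jaw42.7 q6 -0.18 down[-0.004 -0.004 -1.   ] F[ 0.7 -1.5 -0.6] w87.1: twist 1 rows of -0.72, then 2 rows of [31.6  4.2 12.3] (total [63.1  8.4 24.7])
```

Request:
carry_out([
  [[1,32,4.2,12.3,-0.7],[1,32,4.2,12.3,-0.4],[1,0,0,0,0],[1,0,0,0,0]],
])

```text
time: 1.48
position: [0.4324, 0.3742, 0.0563]
tool_rot: [0.278, 0.65, -0.282, 0.648]
ft_force: [0.2, -0.4, 0.5]
grip_width: 0.0869
```

```bash
python3 -c "
from h import *
plan(429,378,12,43.6)"
```

```text
t1.5 pos[432.4 374.2  56.3] jaw43.3 q6 -0.24 down[-0.005 -0.004 -1.   ] F[ 0.2 -0.4  0.5] w86.9: twist 1 rows of -0.25, then 2 rows of [22.2  0.1 -2.5] (total [44.3  0.1 -5.1])
```

Request:
carry_out([
  [[1,10,0,-4,0],[1,12,0,-1,0],[1,12,0,0,0],[1,9,0,0,0],[1,0,0,0,0],[0.5,0,0,0,0],[0.5,0,0,0,0],[0.5,0,0,0,0]],
])

```text
time: 2.15
position: [0.426, 0.3828, 0.0141]
tool_rot: [0.278, 0.65, -0.279, 0.65]
ft_force: [-0.7, 0.0, -0.6]
grip_width: 0.074
```

Request:
carry_out([
  [[0,0,0,0,0],[0,0,0,0,0],[0,0,0,0,0],[0,0,0,0,0],[0,0,0,0,0],[0,0,0,0,0]],
])

```text
time: 2.65
position: [0.427, 0.3832, 0.0157]
tool_rot: [0.279, 0.649, -0.278, 0.651]
ft_force: [0.5, -0.2, -1.4]
grip_width: 0.0634
```

```bash
python3 -c "
from h import *
plan(429,378,330,43.6)"
```

```text
t2.6 pos[427.  383.2  15.7] jaw43.7 q6 -0.22 down[ 0.002  0.    -1.   ] F[ 0.5 -0.2 -1.4] w63.4: twist 1 rows of 0.05, then 9 rows of [-34.9  -0.2   0.6] (total [-314.3   -2.1    5.2])
```

Request:
carry_out([
  [[0.85,0,0,0,0],[0.85,0,0,0,0],[0.85,0,0,0,0],[0.85,2,0,3,0],[0.85,2,0,2,0],[0.85,1,0,0,0],[0.85,0,0,0,0],[0.85,0,0,0,0]],
])

```text
time: 3.32
position: [0.4314, 0.3791, 0.0104]
tool_rot: [0.279, 0.649, -0.278, 0.651]
ft_force: [-0.6, -0.1, 1.6]
grip_width: 0.074
```

```bash
python3 -c "
from h import *
plan(429,378,11,43.6)"
```

```text
t3.3 pos[431.4 379.1  10.4] jaw43.6 q6 -0.23 down[ 0.003  0.001 -1.   ] F[-0.6 -0.1  1.6] w74.0: twist 1 rows of 0.02, then 1 rows of [-0.6 -2.5 -0.9] (total [-0.6 -2.5 -0.9])
```

Request:
carry_out([
  [[0,0,0,0,0],[0,0,0,0,0],[0,0,0,0,0],[0,0,0,0,0],[0,0,0,0,0],[0,-10,0,0,0],[0,-20,0,0,0],[0,-30,0,0,0]],
])

```text
time: 3.98
position: [0.4269, 0.3765, 0.0669]
tool_rot: [0.275, 0.652, -0.282, 0.648]
ft_force: [-0.4, 0.1, -0.9]
grip_width: 0.0638
```

Request:
carry_out([
  [[0,-38,0,0,0],[0,-38,0,0,0],[0,-38,0,0,0],[0,-38,0,0,0],[0,-38,0,0,0],[0,-38,0,0,0],[0,-38,0,0,0],[0,0,0,0,0]],
])

```text
time: 4.65
position: [0.4269, 0.3775, 0.3556]
tool_rot: [0.277, 0.651, -0.28, 0.649]
ft_force: [1.3, -0.1, -0.0]
grip_width: 0.0634
```

```bash
python3 -c "
from h import *
P=[577.8,-24,.6]
for y in (93,31,-31,-93): print(y,np.round(T((-13.1,y,100),P)*1000,1))
b=T((-13.1,93,350),P)*1000
plan(*b,.6)"
```

```text
93 [563.7  68.9 100. ]
31 [564.4   6.9 100. ]
-31 [565.  -55.1 100. ]
-93 [ 565.7 -117.1  100. ]
t4.7 pos[426.9 377.5 355.6] jaw43.7 q6 -0.23 down[-0.004 -0.003 -1.   ] F[ 1.3 -0.1 -0. ] w63.4: twist 7 rows of 6.15, then 9 rows of [ 0.6 14.8 34.4] (total [  5.6 133.6 310. ])
```

Request:
carry_out([
  [[0,0,0,0,6.15],[0,0,0,0,6.15],[0,0,0,0,6.15],[0,0,0,0,6.15],[0,0,0,0,6.15],[0,0,0,0,6.15],[0,0,0,0,6.15],[0,0,0,0,0]],
])

```text
time: 5.32
position: [0.4233, 0.3763, 0.3651]
tool_rot: [0.509, 0.493, -0.504, 0.494]
ft_force: [-0.4, -0.2, -1.3]
grip_width: 0.0634
```

Request:
carry_out([
  [[0,0.6,15,34,0],[0,0.6,15,34,0],[0,0.6,15,34,0],[0,0.6,15,34,0],[0,0.6,15,34,0],[0,0.6,15,34,0],[0,0.6,15,34,0],[0,0.6,15,34,0]],
])

```text
time: 5.98
position: [0.5375, 0.1004, 0.3606]
tool_rot: [0.499, 0.505, -0.492, 0.503]
ft_force: [0.1, 0.2, -0.8]
grip_width: 0.0635
```

Request:
carry_out([
  [[0,0.6,14,25,0],[0,0,0,0,0],[0,0,0,0,0],[0,0,0,0,0]],
])

```text
time: 6.32
position: [0.5541, 0.0662, 0.3596]
tool_rot: [0.499, 0.504, -0.493, 0.504]
ft_force: [0.5, 1.3, -1.3]
grip_width: 0.0642
```

```bash
python3 -c "
from h import *
plan(563.7,68.9,130,.6)"
```

```text
t6.3 pos[554.1  66.2 359.6] jaw0.9 q6 -0.10 down[ 0.006  0.006 -1.   ] F[ 0.5  1.3 -1.3] w64.2: twist 1 rows of 0.35, then 7 rows of [32.8  1.4 -0.4] (total [229.6   9.7  -2.6])
```

Request:
carry_out([
  [[0,30,1.5,-0.4,0.3],[0,32,1.5,-0.4,0],[0,32,1.5,-0.4,0],[0,32,1.5,-0.4,0],[0,32,1.5,-0.4,0],[0,32,1.5,-0.4,0],[0,25,0,0,0],[0,0,0,0,0]],
])

```text
time: 6.98
position: [0.5647, 0.0823, 0.1441]
tool_rot: [0.498, 0.506, -0.484, 0.512]
ft_force: [-1.2, 0.2, -1.4]
grip_width: 0.0639
```

```bash
python3 -c "
from h import *
crop(robot.camera('scene'),180,100,420,280,3.3,'b1.png')
plan(563.7,68.9,100,.6)"
```

```text
t7.0 pos[565.7  82.4 146.2] jaw2.0 q6 -0.10 down[ 0.022  0.009 -1.   ] F[-1.   1.  -0.5] w63.7: twist 1 rows of 1.42, then 2 rows of [23.1 -1.1  6.8] (total [46.2 -2.2 13.5])
```

View pics/b1.png

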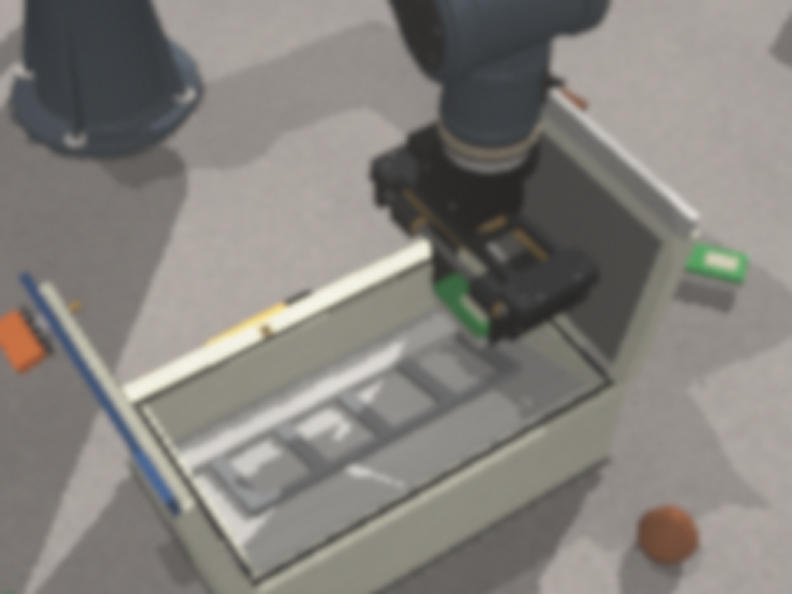

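Request:
carry_out([
  [[0,0,-1,7,0.7],[0,10,-1,7,0.7],[0,10,0,0,0],[0,0,0,0,0]],
])

```text
time: 7.37
position: [0.5681, 0.0694, 0.1311]
tool_rot: [0.507, 0.497, -0.486, 0.51]
ft_force: [-0.2, 0.5, -2.6]
grip_width: 0.0635
```

```bash
python3 -c "
from h import *
plan(563.7,68.9,100,.6)"
```

```text
t7.4 pos[568.1  69.4 131.1] jaw0.8 q6 -0.10 down[ 0.034  0.008 -0.999] F[-0.2  0.5 -2.6] w63.5: twist 1 rows of 0.19, then 1 rows of [31.1 -4.4  0.4] (total [31.1 -4.4  0.4])
```

Request:
carry_out([
  [[0,10,-2,0,0],[0,10,-2,0,0],[0,6,-1,0,0],[0,0,0,0,0],[0,0,0,0,0]],
])

```text
time: 7.78
position: [0.5677, 0.068, 0.1081]
tool_rot: [0.51, 0.494, -0.484, 0.512]
ft_force: [0.9, 0.1, 0.4]
grip_width: 0.0638
```

```bash
python3 -c "
from h import *
plan(563.7,68.9,100,.6)"
```

```text
t7.8 pos[567.7  68.  108.1] jaw0.7 q6 -0.10 down[ 0.044  0.008 -0.999] F[0.9 0.1 0.4] w63.8: twist 1 rows of 0.06, then 1 rows of [ 8.1 -4.  -0.9] (total [ 8.1 -4.  -0.9])
```

Request:
carry_out([
  [[0,3,-3,0,0],[0,3,-2,0,0],[0,0,0,0,0],[0,0,0,0,0]],
])

```text
time: 8.12
position: [0.564, 0.0678, 0.1032]
tool_rot: [0.511, 0.493, -0.483, 0.513]
ft_force: [0.2, 0.0, -1.3]
grip_width: 0.0637
```

```bash
python3 -c "
from h import *
plan(563.7,68.9,100,.6)"
```

```text
t8.1 pos[564.   67.8 103.2] jaw0.7 q6 -0.11 down[ 0.048  0.007 -0.999] F[ 0.2  0.  -1.3] w63.7: twist 1 rows of 0.05, then 1 rows of [ 3.2 -0.3 -1.1] (total [ 3.2 -0.3 -1.1])
```

Request:
carry_out([
  [[0,3,0,0,0],[0,0,0,0,0],[0.86,0,0,0,0],[0.86,0,0,0,0],[0.86,0,0,0,0],[0.86,0,0,0,0],[0.86,-10,0,0,0],[0.86,-20,0,0,0]],
])

```text
time: 8.78
position: [0.5609, 0.0678, 0.1284]
tool_rot: [0.509, 0.494, -0.485, 0.511]
ft_force: [0.5, 0.3, -0.3]
grip_width: 0.0744
```

Request:
carry_out([
  [[1,-38,0,0,0],[1,-38,0,0,0],[1,-38,0,0,0],[1,-38,0,0,0],[1,-38,0,0,0],[1,-38,0,0,0],[1,0,0,0,0]],
])

```text
time: 9.37
position: [0.5501, 0.066, 0.3745]
tool_rot: [0.511, 0.493, -0.483, 0.513]
ft_force: [1.6, 0.3, 0.6]
grip_width: 0.0869
```

```bash
python3 -c "
from h import *
plan(558,382,350,39.6)
im=robot.camera('top');print(greens(im))
P=[577.8,-24,.6]
print('lid mid flat in bay1 px',proj(T(sh(32,93,22),P)))
a=im[130:270,130:400];b=robot.camera('scene')[130:270,200:400]
crop(im,200,150,390,260,4,'b2.png')"
```

```text
t9.4 pos[550.1  66.  374.5] jaw0.7 q6 -0.10 down[ 0.047  0.007 -0.999] F[1.6 0.3 0.6] w86.9: twist 6 rows of -6.49, then 9 rows of [  2.7  23.1 -26.5] (total [  24.5  207.5 -238.4])
[(428, -353, 61, 34, -57.5), (558, 383, 63, 35, 38.7), (561, -351, 63, 34, 5.0)]
lid mid flat in bay1 px [228.51940343 205.68523339]
```

View pics/b2.png

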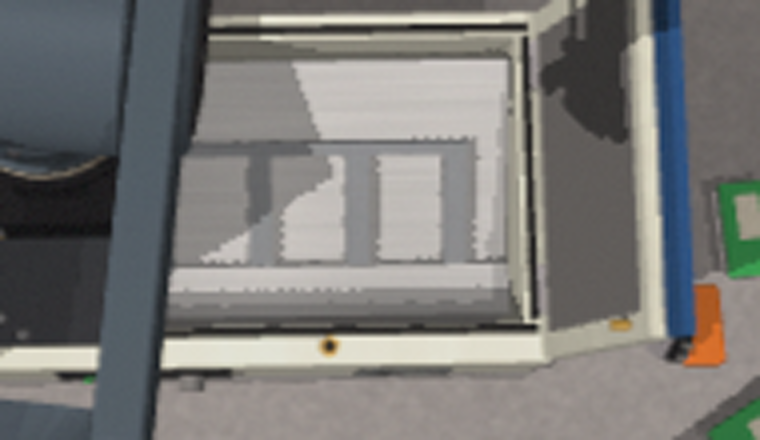

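Request:
carry_out([
  [[1,0,0,0,-6.5],[1,0,0,0,-6.5],[1,0,0,0,-6.5],[1,0,0,0,-6.5],[1,0,0,0,-6.5],[1,0,0,0,-6.4]],
])

```text
time: 9.97
position: [0.5397, 0.0666, 0.3586]
tool_rot: [0.297, 0.641, -0.286, 0.647]
ft_force: [-1.0, 0.4, 0.0]
grip_width: 0.0871
```

Request:
carry_out([
  [[1,2.7,23,-26.5,0],[1,2.7,23,-26.5,0],[1,2.7,23,-26.5,0],[1,2.7,23,-26.5,0],[1,2.7,23,-26.5,0],[1,2.7,23,-26.5,0],[1,2.7,23,-26.5,0],[1,2.7,23,-26.5,0]],
])

```text
time: 10.63
position: [0.5301, 0.348, 0.3198]
tool_rot: [0.291, 0.649, -0.299, 0.637]
ft_force: [0.2, -0.3, 0.5]
grip_width: 0.0871
```

```bash
python3 -c "
from h import *
im=robot.camera('top');print(greens(im))
plan(558,382,70,39.6)
crop(im,155,125,405,275,3.2,'b3.png')"
```

```text
[(428, -353, 61, 34, -57.5), (559, 382, 63, 34, 38.5), (561, -351, 63, 34, 5.0), (569, 71, 65, 35, 0.5)]
t10.7 pos[528.9 354.9 318.2] jaw41.0 q6 -0.31 down[-0.021  0.004 -1.   ] F[ 0.4  4.  -0. ] w87.3: twist 1 rows of 1.37, then 7 rows of [35.5  5.7 -0.3] (total [248.2  39.7  -2.3])
```

View pics/b3.png

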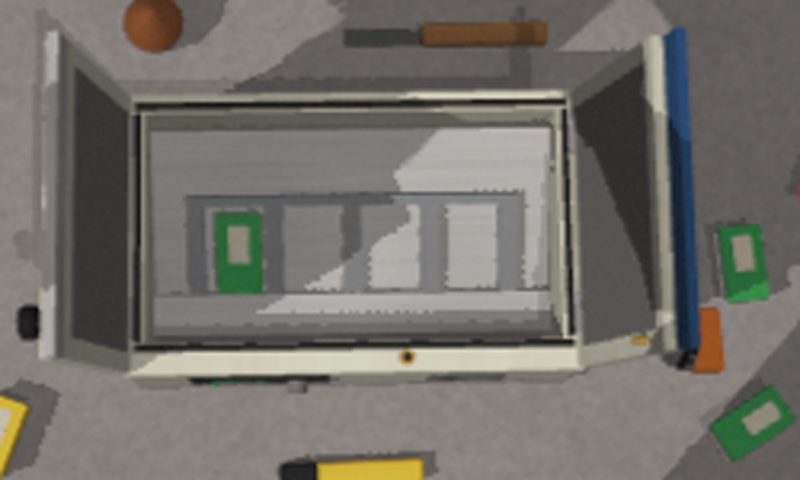

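Request:
carry_out([
  [[1,20,10,0,0.8],[1,35,10,0,0.8],[1,35,10,0,0.8],[1,35,8,0,0],[1,35,3,0,0],[1,35,0,0,0],[1,30,0,0,0],[1,0,0,0,0]],
])

```text
time: 11.35
position: [0.5452, 0.3842, 0.0707]
tool_rot: [0.297, 0.65, -0.312, 0.626]
ft_force: [-0.9, -0.1, -0.4]
grip_width: 0.087
```

```bash
python3 -c "
from h import *
plan(558.5,382.5,11,38.8)"
```

```text
t11.3 pos[545.2 384.2  70.7] jaw39.0 q6 -0.25 down[-0.04  -0.005 -0.999] F[-0.9 -0.1 -0.4] w87.0: twist 1 rows of 0.23, then 2 rows of [29.9  4.7  4.8] (total [59.7  9.3  9.7])
```

Request:
carry_out([
  [[1,10,5,5,0.2],[1,16,5,5,0],[1,14,0,0,0],[1,8,0,0,0],[1,0,0,0,0]],
])

```text
time: 11.77
position: [0.5523, 0.3794, 0.017]
tool_rot: [0.294, 0.653, -0.317, 0.622]
ft_force: [-0.4, -0.1, 0.5]
grip_width: 0.0872
```

Run:
```python
s=open('h.py').read()
s=s.replace("R2=np.array([[0,0,-1],[np.cos(b),np.sin(b),0],[np.sin(b),-np.cos(b),0]])","R2=(R@Ro.from_euler('x',tw,degrees=True).as_matrix()).T")
open('h.py','w').write(s)
from h import *
plan(558.5,382.5,11,38.8)
```

```text
t11.8 pos[552.3 379.4  17. ] jaw38.8 q6 -0.26 down[-0.053 -0.01  -0.999] F[-0.4 -0.1  0.5] w87.2: twist 1 rows of 0.04, then 1 rows of [5.7 7.1 1.6] (total [5.7 7.1 1.6])
```

Request:
carry_out([
  [[1,2,4,1,0],[1,2,3,1,0],[0.8,0,0,0,0],[0.6,0,0,0,0],[0,0,0,0,0],[0,0,0,0,0],[0,0,0,0,0],[0,0,0,0,0]],
])

```text
time: 12.43
position: [0.5613, 0.3842, 0.0179]
tool_rot: [0.296, 0.651, -0.314, 0.624]
ft_force: [-1.0, 0.4, 0.1]
grip_width: 0.0634
```

Request:
carry_out([
  [[0,0,0,0,0]],
])

```text
time: 12.52
position: [0.5613, 0.3842, 0.0181]
tool_rot: [0.296, 0.651, -0.314, 0.624]
ft_force: [-0.0, 1.1, -0.1]
grip_width: 0.0632
```

```bash
python3 -c "
from h import *
plan(558.5,382.5,350,38.8)"
```

```text
t12.5 pos[561.3 384.2  18.1] jaw38.9 q6 -0.26 down[-0.046 -0.007 -0.999] F[-0.   1.1 -0.1] w63.2: twist 1 rows of 0.09, then 9 rows of [-36.8  -1.8  -0.9] (total [-331.4  -16.5   -8.1])
```

Request:
carry_out([
  [[0.85,0,0,0,0],[0.85,0,0,0,0],[0.85,0,0,0,0],[0.85,4,-1,0,0],[0.85,4,-1,0,0],[0.85,2,0,0,0],[0,1,0,0,0],[0,1,0,0,0]],
])

```text
time: 13.18
position: [0.559, 0.3827, 0.0051]
tool_rot: [0.296, 0.651, -0.314, 0.624]
ft_force: [0.1, 0.1, 0.7]
grip_width: 0.0668
```

Request:
carry_out([
  [[0,0,0,0,0],[0,0,0,0,0],[0,0,0,0,0]],
])

```text
time: 13.43
position: [0.5591, 0.3828, 0.0048]
tool_rot: [0.296, 0.651, -0.314, 0.624]
ft_force: [0.0, 0.4, 0.2]
grip_width: 0.064
```

```bash
python3 -c "
from h import *
plan(558.5,382.5,350,38.8)"
```

```text
t13.4 pos[559.1 382.8   4.8] jaw38.9 q6 -0.26 down[-0.046 -0.007 -0.999] F[0.  0.4 0.2] w64.0: twist 1 rows of 0.08, then 10 rows of [-34.5  -1.4  -0.8] (total [-344.8  -14.4   -8.1])
```

Request:
carry_out([
  [[0.85,0,0,0,0],[0.85,0,0,0,0],[0.85,-3,0,0,0],[0.85,-3,0,0,0],[0.85,0,0,0,0],[0,0,0,0,0],[0,0,0,0,0],[0,0,0,0,0]],
])

```text
time: 14.1
position: [0.5594, 0.3828, 0.0119]
tool_rot: [0.296, 0.651, -0.314, 0.624]
ft_force: [0.1, -0.9, -0.5]
grip_width: 0.064
```

Request:
carry_out([
  [[0,0,0,0,0],[0,0,0,0,0]],
])

```text
time: 14.27
position: [0.5594, 0.3828, 0.0119]
tool_rot: [0.296, 0.651, -0.314, 0.624]
ft_force: [-0.5, 0.4, -0.1]
grip_width: 0.0637
```

```bash
python3 -c "
from h import *
plan(558.5,382.5,350,38.8)"
```

```text
t14.3 pos[559.4 382.8  11.9] jaw38.9 q6 -0.26 down[-0.045 -0.007 -0.999] F[-0.5  0.4 -0.1] w63.7: twist 1 rows of 0.08, then 9 rows of [-37.5  -1.6  -0.9] (total [-337.7  -14.3   -8.1])
```

Request:
carry_out([
  [[0,-15,0,0,0],[0,-36,0,0,0],[0,-38,0,0,0],[0,-38,0,0,0],[0,-38,0,0,0],[0,-38,0,0,0],[0,-38,0,0,0],[0,-38,0,0,0]],
])

```text
time: 14.93
position: [0.5659, 0.3817, 0.2865]
tool_rot: [0.287, 0.658, -0.323, 0.616]
ft_force: [0.8, 0.4, -0.8]
grip_width: 0.0639
```

Request:
carry_out([
  [[0,-38,0,0,6.4],[0,-10,0,0,6.4],[0,0,0,0,6.4],[0,0,0,0,6.4],[0,0,0,0,6.4],[0,0,0,0,6.4]],
])

```text
time: 15.43
position: [0.5735, 0.3844, 0.3523]
tool_rot: [-0.489, -0.505, 0.521, -0.484]
ft_force: [0.2, -0.1, 0.0]
grip_width: 0.0635
```

```bash
python3 -c "
from h import *
plan(564.4,6.9,345,.6)"
```

```text
t15.4 pos[573.5 384.4 352.3] jaw-1.3 q6 0.45 down[-0.053 -0.01  -0.999] F[ 0.2 -0.1  0. ] w63.5: twist 1 rows of -1.89, then 10 rows of [ 1.2 -1.3 37.7] (total [ 11.8 -12.6 377.3])
```

Request:
carry_out([
  [[0,0,-1.3,37,-1],[0,0,-1.3,37.5,-0.9],[0,0,-1.3,37.5,0],[0,0,-1.3,37.5,0],[0,0,-1.3,37.5,0],[0,0,-1.3,37.5,0],[0,0,-1.3,37.5,0],[0,0,-1.3,37.5,0]],
])

```text
time: 16.1
position: [0.5609, 0.0825, 0.3517]
tool_rot: [0.478, 0.518, -0.51, 0.493]
ft_force: [-0.5, 0.0, -0.2]
grip_width: 0.0636
```

Request:
carry_out([
  [[0,10,-1.3,35,0],[0,10,-1.3,10,0],[0,5,0,0,0],[0,0,0,0,0]],
])

```text
time: 16.43
position: [0.5568, 0.0269, 0.3268]
tool_rot: [0.48, 0.514, -0.513, 0.491]
ft_force: [0.5, 1.0, -0.8]
grip_width: 0.0637
```

```bash
python3 -c "
from h import *
plan(564.4,6.9,130,.6)"
```

```text
t16.4 pos[556.8  26.9 326.8] jaw0.7 q6 -0.15 down[-0.056 -0.01  -0.998] F[ 0.5  1.  -0.8] w63.7: twist 1 rows of 0.09, then 6 rows of [32.7  3.1  3. ] (total [196.2  18.4  18.1])
```

Request:
carry_out([
  [[0,15,3,5,0],[0,32,3,5,0],[0,33,3,4,0],[0,33,3,4,0],[0,33,3,0,0],[0,30,3,0,0],[0,12,0,0,0],[0,0,0,0,0]],
])

```text
time: 17.1
position: [0.5722, 0.0178, 0.1364]
tool_rot: [0.482, 0.514, -0.506, 0.497]
ft_force: [0.9, 0.1, -0.2]
grip_width: 0.0637
```

```bash
python3 -c "
from h import *
plan(564.4,6.9,101,.6)"
```

```text
t17.1 pos[572.2  17.8 136.4] jaw1.3 q6 -0.17 down[-0.041 -0.008 -0.999] F[ 0.9  0.1 -0.2] w63.7: twist 1 rows of 0.75, then 1 rows of [35.8 -6.4 10.6] (total [35.8 -6.4 10.6])
```

Request:
carry_out([
  [[0,5,-3,5,0.5],[0,8,-3,5,0.2],[0,8,0,0,0],[0,8,0,0,0],[0,0,0,0,0]],
])

```text
time: 17.52
position: [0.5675, 0.0098, 0.1086]
tool_rot: [0.485, 0.51, -0.507, 0.497]
ft_force: [-0.2, 0.3, -0.6]
grip_width: 0.0634
```

```bash
python3 -c "
from h import *
plan(564.4,6.9,101,.6)"
```

```text
t17.5 pos[567.5   9.8 108.6] jaw0.8 q6 -0.18 down[-0.034 -0.009 -0.999] F[-0.2  0.3 -0.6] w63.4: twist 1 rows of 0.25, then 1 rows of [ 7.7 -2.9  2.8] (total [ 7.7 -2.9  2.8])
```

Request:
carry_out([
  [[0,3,-3,3,0.2],[0,3,-1,1,0],[0,2,0,0,0],[0,0,0,0,0],[0.86,0,0,0,0],[0.86,0,0,0,0],[0.86,0,0,0,0],[0.86,0,0,0,0]],
])

```text
time: 18.18
position: [0.565, 0.0044, 0.1024]
tool_rot: [0.488, 0.507, -0.507, 0.498]
ft_force: [0.3, -0.5, -0.2]
grip_width: 0.0737
```

Request:
carry_out([
  [[0.86,-10,0,0,0],[0.86,-25,0,0,0],[1,-38,0,0,0],[1,-38,0,0,0],[1,-38,0,0,0],[1,-38,0,0,0],[1,-38,0,0,0],[1,-38,0,0,0]],
])

```text
time: 18.85
position: [0.5675, 0.0082, 0.3722]
tool_rot: [0.484, 0.513, -0.511, 0.491]
ft_force: [0.7, 0.5, 0.1]
grip_width: 0.0867
```

```bash
python3 -c "
from h import *
plan(561,-351,350,5)"
```

```text
t18.9 pos[567.5   8.2 372.2] jaw0.6 q6 -0.18 down[-0.049 -0.005 -0.999] F[0.7 0.5 0.1] w86.7: twist 1 rows of -4.41, then 10 rows of [ 2.4 -3.7 35.7] (total [ 24.4 -36.6 357.3])
```

Request:
carry_out([
  [[1,0,-3.7,36,-4.4],[1,0,-3.7,36,0],[1,0,-3.7,36,0],[1,0,-3.7,36,0],[1,0,-3.7,36,0],[1,0,-3.7,36,0],[1,0,-3.7,36,0],[1,0,-3.7,36,0]],
])

```text
time: 19.52
position: [0.5671, -0.2824, 0.4006]
tool_rot: [0.466, 0.526, -0.478, 0.526]
ft_force: [1.3, -0.5, -0.4]
grip_width: 0.087
```

Request:
carry_out([
  [[1,5,-3,36,0],[1,20,-3,20,0],[1,20,0,0,0]],
])

```text
time: 19.77
position: [0.5669, -0.3516, 0.3632]
tool_rot: [0.467, 0.518, -0.481, 0.531]
ft_force: [0.5, -0.6, -0.9]
grip_width: 0.087
```

```bash
python3 -c "
from h import *
im=robot.camera('top');print(greens(im))
P=[577.8,-24,.6]
for y in (93,31,-31,-93): print(np.round(1000*ray(proj(T(sh(32,y,22),P)),.02)))
plan(561,-351,80,5)"
```

```text
[(561, -351, 63, 34, 5.0), (566, 4, 65, 35, -0.0), (570, 71, 62, 35, 0.5)]
[564.  73.  20.]
[565.   8.  20.]
[566. -58.  20.]
[ 566. -124.   20.]
t19.8 pos[ 565.4 -349.   358.5] jaw5.8 q6 -0.81 down[-0.007 -0.02  -1.   ] F[-0.8  1.1 -3.3] w87.3: twist 1 rows of 0.83, then 8 rows of [34.8 -0.3 -0.5] (total [278.5  -2.2  -3.7])
```

Request:
carry_out([
  [[1,15,0,0,0.8],[1,35,0,0,0],[1,36,0,0,0],[1,36,0,0,0],[1,36,0,0,0],[1,36,0,0,0],[1,36,0,0,0],[1,30,0,0,0]],
])

```text
time: 20.48
position: [0.5717, -0.3556, 0.108]
tool_rot: [0.472, 0.51, -0.483, 0.533]
ft_force: [-0.7, -0.1, -0.0]
grip_width: 0.0871
```

Request:
carry_out([
  [[1,0,0,0,0]],
])

```text
time: 20.57
position: [0.5685, -0.3519, 0.1023]
tool_rot: [0.471, 0.515, -0.482, 0.529]
ft_force: [-0.7, 0.5, -1.1]
grip_width: 0.0866
```

```bash
python3 -c "
from h import *
plan(561,-351,11,5)"
```

```text
t20.6 pos[ 568.5 -351.9  102.3] jaw5.2 q6 -0.79 down[ 0.004 -0.025 -1.   ] F[-0.7  0.5 -1.1] w86.6: twist 1 rows of 0.17, then 3 rows of [30.4 -2.5 -1.3] (total [91.2 -7.5 -3.8])
```

Request:
carry_out([
  [[1,20,-3,-1,0],[1,25,-3,-1,0],[1,20,-2,-1,0],[1,15,0,-1,0],[1,5,0,0,0],[1,0,0,0,0],[1,0,0,0,0]],
])

```text
time: 21.15
position: [0.5689, -0.352, 0.0289]
tool_rot: [0.471, 0.511, -0.481, 0.535]
ft_force: [0.8, 0.1, 0.2]
grip_width: 0.0871
```

```bash
python3 -c "
from h import *
plan(561,-351,11,5)"
```

```text
t21.1 pos[ 568.9 -352.    28.9] jaw5.5 q6 -0.80 down[ 0.015 -0.033 -0.999] F[0.8 0.1 0.2] w87.1: twist 1 rows of 0.46, then 1 rows of [17.7 -8.  -2.3] (total [17.7 -8.  -2.3])
```

Request:
carry_out([
  [[1,0,-5,-2,0.4],[1,4,-4,-1,0],[1,7,0,0,0],[1,7,0,0,0],[1,0,0,0,0],[1,0,0,0,0]],
])

```text
time: 21.65
position: [0.5627, -0.353, 0.0165]
tool_rot: [0.473, 0.505, -0.482, 0.537]
ft_force: [0.2, 0.9, 0.3]
grip_width: 0.0869
```

```bash
python3 -c "
from h import *
plan(561,-351,11,5)"
```

```text
t21.6 pos[ 562.7 -353.    16.5] jaw5.1 q6 -0.79 down[ 0.024 -0.041 -0.999] F[0.2 0.9 0.3] w86.9: twist 1 rows of 0.05, then 1 rows of [ 5.4 -1.6 -2.3] (total [ 5.4 -1.6 -2.3])
```

Request:
carry_out([
  [[1,3,-2,-2,0],[1,3,0,0,0],[0.85,0,0,0,0],[0.7,0,0,0,0],[0,0,0,0,0],[0,0,0,0,0],[0,0,0,0,0],[0,0,0,0,0]],
])

```text
time: 22.32
position: [0.5604, -0.3512, 0.0089]
tool_rot: [0.473, 0.506, -0.482, 0.537]
ft_force: [-0.2, 0.0, 0.6]
grip_width: 0.0633
```

Request:
carry_out([
  [[0,0,0,0,0],[0,0,0,0,0]],
])

```text
time: 22.48
position: [0.5604, -0.3512, 0.009]
tool_rot: [0.473, 0.506, -0.482, 0.537]
ft_force: [-0.5, -0.9, -1.1]
grip_width: 0.0637
```

```bash
python3 -c "
from h import *
plan(561,-351,350,0.6)"
```

```text
t22.5 pos[ 560.4 -351.2    9. ] jaw5.0 q6 -0.79 down[ 0.023 -0.04  -0.999] F[-0.5 -0.9 -1.1] w63.7: twist 1 rows of 4.45, then 9 rows of [-37.8   0.9   1.5] (total [-340.6    8.4   13.6])
```

Request:
carry_out([
  [[0,-15,0,0,0],[0,-36,0,0,2.2],[0,-38,0,0,2.2],[0,-38,0,0,0],[0,-38,0,0,0],[0,-38,0,0,0],[0,-38,0,0,0],[0,-38,0,0,0]],
])

```text
time: 23.15
position: [0.5485, -0.3355, 0.2948]
tool_rot: [0.494, 0.494, -0.503, 0.509]
ft_force: [0.2, -1.3, -0.3]
grip_width: 0.0633
```

Request:
carry_out([
  [[0,-38,0,0,0],[0,-25,0,0,0],[0,0,0,0,0]],
])

```text
time: 23.4
position: [0.5494, -0.3344, 0.3762]
tool_rot: [0.494, 0.486, -0.502, 0.517]
ft_force: [0.3, 0.1, 0.0]
grip_width: 0.0636
```

```bash
python3 -c "
from h import *
plan(565.7,-117,345,.6)"
```

```text
t23.4 pos[ 549.4 -334.4  376.2] jaw0.4 q6 -0.72 down[ 0.023 -0.039 -0.999] F[0.3 0.1 0. ] w63.6: twist 1 rows of -0.18, then 6 rows of [  3.8   3.  -36.4] (total [  23.    17.9 -218.3])
```

Request:
carry_out([
  [[0,0,3,-30,0],[0,0,3,-37,0],[0,0,3,-37,0],[0,0,3,-37,0],[0,10,3,-37,0],[0,20,2,-30,0],[0,20,0,0,0],[0,0,0,0,0]],
])

```text
time: 24.07
position: [0.5633, -0.1208, 0.3217]
tool_rot: [0.496, 0.481, -0.503, 0.52]
ft_force: [-0.2, -0.3, -0.7]
grip_width: 0.0638
```

```bash
python3 -c "
from h import *
plan(565.7,-117,130,.6)"
```

```text
t24.1 pos[ 563.3 -120.8  321.7] jaw0.1 q6 -0.38 down[ 0.032 -0.046 -0.998] F[-0.2 -0.3 -0.7] w63.8: twist 1 rows of -0.47, then 6 rows of [31.9 -0.6 -2.1] (total [191.3  -3.6 -12.7])
```

Request:
carry_out([
  [[0,15,0,-2,-0.4],[0,33,0,-3,0],[0,33,0,-3,0],[0,33,-1,-2,0],[0,33,-1,-2,0],[0,30,-1,-2,0],[0,10,-1,0,0],[0,0,0,0,0]],
])

```text
time: 24.73
position: [0.5682, -0.1195, 0.135]
tool_rot: [0.496, 0.478, -0.501, 0.524]
ft_force: [0.5, 0.1, 0.4]
grip_width: 0.0638
```

```bash
python3 -c "
from h import *
plan(565.7,-117,101,.6)"
```

```text
t24.7 pos[ 568.2 -119.5  135. ] jaw0.4 q6 -0.36 down[ 0.042 -0.051 -0.998] F[0.5 0.1 0.4] w63.8: twist 1 rows of -0.19, then 1 rows of [33.7 -3.8 -4.3] (total [33.7 -3.8 -4.3])
```

Request:
carry_out([
  [[0,8,-2,-2,0],[0,10,-2,-2,0],[0,10,-1,-1,0],[0,5,0,0,0],[0,0,0,0,0]],
])

```text
time: 25.15
position: [0.5668, -0.1188, 0.1026]
tool_rot: [0.497, 0.475, -0.5, 0.526]
ft_force: [-0.4, -0.4, -1.1]
grip_width: 0.0636
```

```bash
python3 -c "
from h import *
plan(565.7,-117,100,.6)"
```

```text
t25.1 pos[ 566.8 -118.8  102.6] jaw0.3 q6 -0.35 down[ 0.048 -0.054 -0.997] F[-0.4 -0.4 -1.1] w63.6: twist 1 rows of -0.34, then 1 rows of [ 2.5 -1.2 -1.9] (total [ 2.5 -1.2 -1.9])
```

Request:
carry_out([
  [[0,3,-1,-2,0],[0,2,0,0,0],[0.86,0,0,0,0],[0.86,0,0,0,0],[0.86,0,0,0,0],[0.86,0,0,0,0],[0.86,-10,0,0,0],[0.86,-25,0,0,0]],
])

```text
time: 25.82
position: [0.5632, -0.1145, 0.1314]
tool_rot: [0.497, 0.476, -0.501, 0.525]
ft_force: [-0.1, 0.4, -0.3]
grip_width: 0.0751
```

Request:
carry_out([
  [[1,-38,0,0,0],[1,-38,0,0,0],[1,-38,0,0,0],[1,-38,0,0,0],[1,-38,0,0,0],[1,-38,0,0,0]],
])

```text
time: 26.32
position: [0.5487, -0.1004, 0.3688]
tool_rot: [0.495, 0.48, -0.502, 0.522]
ft_force: [1.4, -0.3, 0.1]
grip_width: 0.0869
```

```bash
python3 -c "
from h import *
plan(428,-353,360,-57.2)"
```

```text
t26.3 pos[ 548.7 -100.4  368.8] jaw0.2 q6 -0.36 down[ 0.035 -0.049 -0.998] F[ 1.4 -0.3  0.1] w86.9: twist 9 rows of 6.38, then 8 rows of [ 2.1 18.3 29.8] (total [ 16.9 146.4 238.2])
```

Request:
carry_out([
  [[1,0,0,0,6.4],[1,0,0,0,6.4],[1,0,0,0,6.4],[1,0,0,0,6.4],[1,0,0,0,6.4],[1,0,0,0,6.4],[1,0,0,0,6.4],[1,0,0,0,6.4]],
])

```text
time: 26.98
position: [0.5508, -0.1, 0.3937]
tool_rot: [0.688, 0.193, -0.653, 0.251]
ft_force: [-0.2, 0.1, 1.3]
grip_width: 0.0872
```

Request:
carry_out([
  [[1,0,18,30,6.2],[1,0,18,30,0],[1,0,18,30,0],[1,0,18,30,0],[1,0,18,30,0],[1,0,18,30,0],[1,0,18,30,0],[1,0,18,25,0]],
])

```text
time: 27.65
position: [0.4191, -0.3441, 0.4073]
tool_rot: [0.703, 0.158, -0.659, 0.217]
ft_force: [1.3, 0.4, -0.8]
grip_width: 0.0873
```

```bash
python3 -c "
from h import *
im=robot.camera('top');print(greens(im)); print(greens(robot.camera('scene'),'scene'))
plan(428,-353,90,-57.2)"
```

```text
[(428, -353, 61, 34, -57.5), (566, 4, 65, 35, -0.0), (569, 71, 65, 35, 0.5), (572, -124, 65, 35, -0.7)]
[(524, -95, 47, 32, 8.8)]
t27.8 pos[ 418.9 -347.2  407.3] jaw-59.6 q6 0.12 down[ 0.082 -0.066 -0.994] F[-0.5 -0.1  1. ] w86.9: twist 1 rows of -2.42, then 9 rows of [35.2 -2.4  0.7] (total [316.6 -21.9   5.9])
```

Request:
carry_out([
  [[1,0,0,0,-7],[1,0,0,0,-7],[1,0,0,0,-7],[1,0,0,0,-7],[1,0,0,0,0]],
])

```text
time: 28.17
position: [0.4175, -0.3447, 0.4103]
tool_rot: [0.628, 0.314, -0.599, 0.384]
ft_force: [0.0, -0.7, 0.2]
grip_width: 0.0871
```

Request:
carry_out([
  [[1,0,0,0,3],[1,0,0,0,3],[1,0,0,0,3],[1,0,0,0,3],[1,0,0,0,3],[1,0,0,0,3],[1,0,0,0,3],[1,0,0,0,3]],
])

```text
time: 28.83
position: [0.419, -0.3362, 0.4146]
tool_rot: [0.7, 0.17, -0.654, 0.231]
ft_force: [-0.6, -0.2, 0.6]
grip_width: 0.0872
```

```bash
python3 -c "
from h import *
plan(428,-353,90,-57.2)"
```

```text
t28.8 pos[ 419.  -336.2  414.6] jaw-57.1 q6 0.09 down[ 0.088 -0.064 -0.994] F[-0.6 -0.2  0.6] w87.2: twist 1 rows of 0.09, then 9 rows of [36.1 -1.6  1.6] (total [324.5 -14.2  14.3])
```

Request:
carry_out([
  [[1,20,0,0,0],[1,36,-1,1,0],[1,36,-1,1,0],[1,36,-1,1,0],[1,36,-1,1,0],[1,36,-1,1,0],[1,36,-1,1,0],[1,36,-1,1,0]],
])

```text
time: 29.5
position: [0.4461, -0.3549, 0.1519]
tool_rot: [0.709, 0.151, -0.648, 0.234]
ft_force: [2.4, -0.2, 0.2]
grip_width: 0.087
```

Request:
carry_out([
  [[1,30,0,0,0],[1,10,0,0,0],[1,0,0,0,0]],
])

```text
time: 29.75
position: [0.4493, -0.3534, 0.1049]
tool_rot: [0.708, 0.153, -0.651, 0.227]
ft_force: [-0.1, 0.6, 1.1]
grip_width: 0.087
```

```bash
python3 -c "
from h import *
print(tool()[2].round(3))
plan(428,-353,11,-57.2)"
```

```text
[[ 0.107  0.512 -0.852]
 [-0.08  -0.85  -0.521]
 [-0.991  0.124 -0.05 ]]
t29.8 pos[ 449.3 -353.4  104.9] jaw-58.9 q6 0.11 down[ 0.107 -0.08  -0.991] F[-0.1  0.6  1.1] w87.0: twist 1 rows of -1.74, then 3 rows of [30.2 -7.8  7.3] (total [ 90.7 -23.5  21.9])
```

Request:
carry_out([
  [[1,-6,0,0,0],[1,-6,0,0,0],[1,-6,0,0,0],[1,-6,0,0,0],[1,-6,0,0,0],[1,-6,0,0,0],[1,-6,0,0,0],[1,-6,0,0,0]],
])

```text
time: 30.42
position: [0.447, -0.3516, 0.1675]
tool_rot: [0.711, 0.146, -0.648, 0.232]
ft_force: [-0.7, 0.1, 1.0]
grip_width: 0.0874
```

Request:
carry_out([
  [[1,0,-6,0,0],[1,0,-6,0,0],[1,0,-6,0,0],[1,0,-6,0,0]],
])

```text
time: 30.75
position: [0.4348, -0.3312, 0.1666]
tool_rot: [0.712, 0.144, -0.647, 0.233]
ft_force: [1.0, -0.5, -1.1]
grip_width: 0.087
```

```bash
python3 -c "
from h import *
print(Ro.from_quat([0.708, 0.153, -0.651, 0.227]).as_matrix()[:,0])
plan(428,-353,11,-57.2)"
```

```text
[ 0.10558268 -0.07890576 -0.99127503]
t30.8 pos[ 434.8 -331.2  166.6] jaw-59.2 q6 0.12 down[ 0.121 -0.096 -0.988] F[ 1.  -0.5 -1.1] w87.0: twist 1 rows of -1.98, then 5 rows of [31.  -1.7  5.1] (total [155.   -8.3  25.3])
```

Request:
carry_out([
  [[1,-38,0,0,0],[1,-38,0,0,0],[1,-38,0,0,0],[1,-38,0,0,0],[1,-38,0,0,0],[1,0,0,0,0],[1,0,0,0,-7],[1,0,0,0,-7]],
])

```text
time: 31.42
position: [0.4061, -0.3045, 0.354]
tool_rot: [0.675, 0.233, -0.626, 0.313]
ft_force: [0.3, 0.3, -0.1]
grip_width: 0.0868
```

Request:
carry_out([
  [[1,0,0,0,-7],[1,0,0,0,-7],[1,0,0,0,-7],[1,0,0,0,-7],[1,0,0,0,-7],[1,0,0,0,-7],[1,0,0,0,-7],[1,0,0,0,-7]],
])

```text
time: 32.08
position: [0.402, -0.2978, 0.3454]
tool_rot: [0.443, 0.51, -0.437, 0.594]
ft_force: [0.2, -0.0, -0.2]
grip_width: 0.0871
```

```bash
python3 -c "
from h import *
print(robot.get_obs()['q'].round(3))
plan(428,-353,90,32.8)"
```

```text
[-0.882  0.167  1.647  0.035  1.213 -1.117]
t32.1 pos[ 402.  -297.8  345.4] jaw13.1 q6 -1.12 down[ 0.098 -0.067 -0.993] F[ 0.2 -0.  -0.2] w87.1: twist 3 rows of -6.58, then 7 rows of [37.1 -2.8  4.6] (total [259.8 -19.8  32.3])
```

Request:
carry_out([
  [[1,0,0,0,-6.6],[1,0,0,0,-6.6],[1,0,0,0,-6.6],[1,0,0,0,-2],[1,0,0,0,2],[1,0,0,0,-2],[1,0,0,0,2],[1,0,0,0,0]],
])

```text
time: 32.75
position: [0.3974, -0.2905, 0.3347]
tool_rot: [0.329, 0.588, -0.333, 0.659]
ft_force: [-0.1, -0.1, -0.5]
grip_width: 0.0871
```

```bash
python3 -c "
from h import *
print(robot.get_obs()['q'].round(3))
plan(428,-353,90,32.8)"
```

```text
[-0.88   0.173  1.669  0.036  1.205 -1.486]
t32.8 pos[ 397.4 -290.5  334.7] jaw34.2 q6 -1.49 down[ 0.086 -0.052 -0.995] F[-0.1 -0.1 -0.5] w87.1: twist 1 rows of 1.38, then 7 rows of [35.6 -2.7  6.7] (total [249.3 -18.9  46.8])
```

Request:
carry_out([
  [[1,-1.5,0,0,-2],[1,-1.5,0,0,2],[1,-1.5,0,0,-2],[1,-1.5,0,0,2],[1,-1.5,0,0,-2],[1,-1.5,0,0,2],[1,-1.5,0,0,-2],[1,-1.5,0,0,2]],
])

```text
time: 33.42
position: [0.3928, -0.2845, 0.339]
tool_rot: [0.329, 0.595, -0.329, 0.656]
ft_force: [0.3, 0.5, 0.6]
grip_width: 0.087
```

Request:
carry_out([
  [[1,-1.5,0,0,-2],[1,-1.5,0,0,2],[1,-1.5,0,0,-2],[1,-1.5,0,0,2],[1,-1.5,0,0,-2],[1,-1.5,0,0,2],[1,-1.5,0,0,-2],[1,-1.5,0,0,2]],
])

```text
time: 34.08
position: [0.3887, -0.2791, 0.3443]
tool_rot: [0.328, 0.601, -0.325, 0.653]
ft_force: [-0.3, 1.3, -0.1]
grip_width: 0.0874
```

```bash
python3 -c "
from h import *
print(robot.get_obs()['q'].round(3))
plan(428,-353,90,32.8)"
```

```text
[-0.879  0.155  1.662  0.035  1.258 -1.498]
t34.1 pos[ 388.7 -279.1  344.3] jaw35.0 q6 -1.50 down[ 0.068 -0.03  -0.997] F[-0.3  1.3 -0.1] w87.4: twist 1 rows of 2.21, then 8 rows of [32.3 -2.2  8.5] (total [258.4 -17.4  67.6])
```

Request:
carry_out([
  [[1,-1,0,0,2],[1,-1,0,0,-2],[1,-1,0,0,2],[1,-1,0,0,-2],[1,-1,0,0,2],[1,-1,0,0,-2],[1,-1,0,0,2],[1,-1,0,0,-2]],
])

```text
time: 34.75
position: [0.3851, -0.2741, 0.3456]
tool_rot: [0.329, 0.605, -0.322, 0.65]
ft_force: [-0.1, 0.7, 0.7]
grip_width: 0.087
```

Request:
carry_out([
  [[1,-1,0,0,2],[1,-1,0,0,-2],[1,-1,0,0,2],[1,-1,0,0,-2],[1,-1,0,0,2],[1,-1,0,0,-2],[1,-1,0,0,2],[1,-1,0,0,-2]],
])

```text
time: 35.42
position: [0.3814, -0.2691, 0.3469]
tool_rot: [0.328, 0.611, -0.318, 0.647]
ft_force: [-0.4, 0.2, 0.0]
grip_width: 0.0871
```

Request:
carry_out([
  [[1,-1,0,0,2],[1,-1,0,0,-2],[1,-1,0,0,2],[1,-1,0,0,-2],[1,-1,0,0,2],[1,-1,0,0,-2],[1,-1,0,0,2],[1,-1,0,0,-2]],
])

```text
time: 36.08
position: [0.3779, -0.2643, 0.3482]
tool_rot: [0.328, 0.616, -0.314, 0.644]
ft_force: [0.6, 0.1, 0.0]
grip_width: 0.0866
```

```bash
python3 -c "
from h import *
im=robot.camera('top');print(greens(im))
crop(im,155,125,405,275,3.2,'b5.png')
plan(428,-353,90,32.8)"
```

```text
[(566, 4, 65, 35, -0.0), (569, 71, 65, 35, 0.5), (572, -124, 65, 35, -0.7)]
t36.1 pos[ 377.9 -264.3  348.2] jaw36.2 q6 -1.52 down[ 0.043  0.    -0.999] F[-1.   0.8  0.2] w86.5: twist 1 rows of 3.43, then 8 rows of [32.5 -1.9 12. ] (total [260.1 -15.4  95.7])
```

View pics/b5.png

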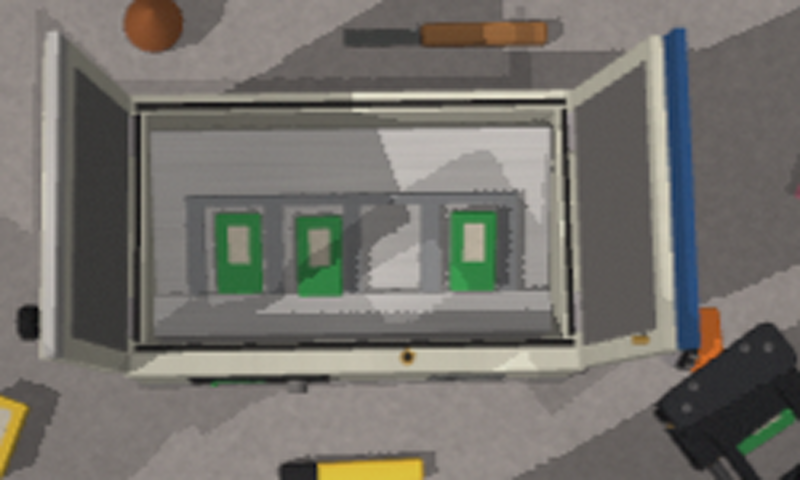

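Request:
carry_out([
  [[1,0,0,33,3.4],[1,0,0,33,0],[1,10,-2,30,0],[1,36,-2,0,0],[1,38,-2,0,0],[1,38,-2,0,0],[1,38,-2,0,0],[1,38,-2,0,0]],
])

```text
time: 36.8
position: [0.4368, -0.3581, 0.1508]
tool_rot: [0.343, 0.6, -0.334, 0.641]
ft_force: [0.1, -1.0, 0.1]
grip_width: 0.0868
```

Request:
carry_out([
  [[1,36,-2,0,0],[1,20,0,0,0],[1,0,0,0,0]],
])

```text
time: 37.05
position: [0.4337, -0.3548, 0.0833]
tool_rot: [0.345, 0.605, -0.332, 0.636]
ft_force: [-0.1, -0.3, 0.4]
grip_width: 0.087
```

```bash
python3 -c "
from h import *
im=robot.camera('top');print(greens(im))
plan(428,-353,11,32.6)"
```

```text
[(566, 4, 65, 35, -0.0), (570, 71, 62, 35, 0.5), (572, -124, 65, 35, -0.7)]
t37.1 pos[ 434.  -355.1   84.7] jaw32.8 q6 -1.51 down[ 0.047 -0.005 -0.999] F[0.2 0.6 0. ] w87.1: twist 1 rows of 0.22, then 2 rows of [36.7 -3.3 -3.6] (total [73.3 -6.6 -7.2])
```

Request:
carry_out([
  [[1,12,-4,-4,0],[1,30,-3,-3,0],[1,25,0,0,0],[1,0,0,0,0],[1,0,0,0,0]],
])

```text
time: 37.52
position: [0.432, -0.3585, 0.0228]
tool_rot: [0.342, 0.6, -0.334, 0.641]
ft_force: [0.2, -0.1, 0.6]
grip_width: 0.0874
```

```bash
python3 -c "
from h import *
plan(428,-353,10,32.6)"
```

```text
t37.5 pos[ 432.  -358.5   22.8] jaw32.9 q6 -1.54 down[ 0.057 -0.016 -0.998] F[ 0.2 -0.1  0.6] w87.4: twist 1 rows of 0.32, then 1 rows of [12.4 -0.9 -7.3] (total [12.4 -0.9 -7.3])
```

Request:
carry_out([
  [[1,6,0,-5,0.3],[1,7,0,-3,0],[1,0,0,0,0],[0.6,0,0,0,0],[0,0,0,0,0],[0,0,0,0,0],[0,0,0,0,0],[0,0,0,0,0]],
])

```text
time: 38.18
position: [0.4319, -0.3554, 0.0171]
tool_rot: [0.342, 0.595, -0.337, 0.645]
ft_force: [0.6, 0.8, -0.2]
grip_width: 0.0614
```

Request:
carry_out([
  [[0,0,0,0,0],[0,0,0,0,0],[0,0,0,0,0],[0,0,0,0,0]],
])

```text
time: 38.52
position: [0.4321, -0.3557, 0.0173]
tool_rot: [0.342, 0.594, -0.337, 0.645]
ft_force: [-0.2, -0.1, 0.8]
grip_width: 0.0352
```

```bash
python3 -c "
from h import *
plan(428,-353,360,90.6)"
```

```text
t38.5 pos[ 432.1 -355.7   17.3] jaw32.7 q6 -1.53 down[ 0.066 -0.029 -0.997] F[-0.2 -0.1  0.8] w35.2: twist 9 rows of -6.44, then 10 rows of [-34.2  -0.7   1.9] (total [-342.2   -7.3   18.6])
```

Request:
carry_out([
  [[0.6,0,0,0,0],[0.6,0,0,0,0],[0.6,0,0,0,0],[0.6,9,0,-4,0],[0.6,0,0,0,0],[0.6,0,0,0,0],[0,0,0,0,0],[0,0,0,0,0]],
])

```text
time: 39.18
position: [0.4308, -0.3531, 0.0082]
tool_rot: [0.342, 0.594, -0.337, 0.645]
ft_force: [-0.6, 0.4, -0.0]
grip_width: 0.0454
```

Request:
carry_out([
  [[0,0,0,0,0],[0,0,0,0,0],[0,0,0,0,0],[0,0,0,0,0]],
])

```text
time: 39.52
position: [0.4312, -0.3537, 0.0089]
tool_rot: [0.341, 0.594, -0.337, 0.646]
ft_force: [0.9, -0.7, -1.4]
grip_width: 0.0358
```

```bash
python3 -c "
from h import *
plan(428,-353,360,90.6)"
```

```text
t39.5 pos[ 431.2 -353.7    8.9] jaw32.7 q6 -1.53 down[ 0.068 -0.03  -0.997] F[ 0.9 -0.7 -1.4] w35.8: twist 9 rows of -6.44, then 10 rows of [-35.  -1.   2.] (total [-350.3  -10.2   20.4])
```

Request:
carry_out([
  [[0,-15,0,0,0],[0,-38,0,0,0],[0,-38,0,0,0],[0,-38,0,0,0],[0,-38,0,0,0],[0,-38,0,0,0],[0,-38,0,0,0],[0,-38,0,0,0]],
])

```text
time: 40.18
position: [0.4066, -0.3404, 0.289]
tool_rot: [0.344, 0.604, -0.334, 0.636]
ft_force: [1.1, -0.3, -1.3]
grip_width: 0.0359
```

Request:
carry_out([
  [[0,-38,0,0,0],[0,-38,0,0,0],[0,0,0,0,0]],
])

```text
time: 40.43
position: [0.4039, -0.341, 0.3776]
tool_rot: [0.341, 0.599, -0.336, 0.642]
ft_force: [0.7, -0.8, -0.4]
grip_width: 0.036
```

```bash
python3 -c "
from h import *
plan(567,-55,350,32.7)"
```

```text
t40.4 pos[ 403.9 -341.   377.6] jaw32.8 q6 -1.51 down[ 0.056 -0.023 -0.998] F[ 0.7 -0.8 -0.4] w36.0: twist 1 rows of 0.07, then 9 rows of [  3.4  32.3 -17.1] (total [  30.2  290.6 -154.3])
```

Request:
carry_out([
  [[0,0,32,-17,0],[0,0,32,-17,0],[0,0,32,-17,0],[0,0,32,-17,0],[0,0,32,-17,0],[0,0,32,-17,0],[0,0,32,-17,0],[0,0,32,-17,0]],
])

```text
time: 41.1
position: [0.5487, -0.0872, 0.3817]
tool_rot: [0.344, 0.592, -0.344, 0.643]
ft_force: [0.5, -1.1, -0.4]
grip_width: 0.0361
```

Request:
carry_out([
  [[0,0,26,-15,-6.5],[0,0,0,0,-6.5],[0,0,0,0,-6.5],[0,0,0,0,-6.5],[0,0,0,0,-6.5],[0,0,0,0,-6.5],[0,0,0,0,-6.5],[0,0,0,0,-6.5]],
])

```text
time: 41.77
position: [0.5638, -0.0471, 0.3765]
tool_rot: [0.008, 0.686, -0.028, 0.727]
ft_force: [0.3, 0.3, -0.1]
grip_width: 0.0363
```

```bash
python3 -c "
from h import *
plan(567,-55,140,90.6)"
```

```text
t41.8 pos[563.8 -47.1 376.5] jaw87.0 q6 -1.79 down[ 0.057 -0.029 -0.998] F[ 0.3  0.3 -0.1] w36.3: twist 1 rows of -3.58, then 7 rows of [33.8 -0.1 -1.5] (total [236.5  -1.  -10.3])
```

Request:
carry_out([
  [[0,15,0,0,-3.6],[0,36,0,-3,0],[0,36,0,-3,0],[0,36,0,-3,0],[0,36,0,-1,0],[0,36,0,0,0],[0,25,0,0,0],[0,0,0,0,0]],
])

```text
time: 42.43
position: [0.5687, -0.0539, 0.1508]
tool_rot: [-0.018, 0.683, -0.004, 0.73]
ft_force: [-1.1, 0.6, -0.6]
grip_width: 0.0357
```

```bash
python3 -c "
from h import *
plan(567,-55,100,90.6)"
```

```text
t42.4 pos[568.7 -53.9 150.8] jaw91.1 q6 -1.87 down[ 0.068 -0.031 -0.997] F[-1.1  0.6 -0.6] w35.7: twist 1 rows of 0.51, then 2 rows of [25.3  0.3 -2.6] (total [50.6  0.6 -5.1])
```

Request:
carry_out([
  [[0,10,0,-3,0.5],[0,20,0,-2,0],[0,18,0,0,0],[0,0,0,0,0],[0,0,0,0,0]],
])

```text
time: 42.85
position: [0.568, -0.0557, 0.1038]
tool_rot: [-0.015, 0.682, -0.007, 0.731]
ft_force: [0.6, 0.9, -0.2]
grip_width: 0.0356
```

```bash
python3 -c "
from h import *
plan(567,-55,93,90.6)"
```

```text
t42.9 pos[568.  -55.7 103.8] jaw90.6 q6 -1.86 down[ 0.069 -0.031 -0.997] F[ 0.6  0.9 -0.2] w35.6: twist 1 rows of -0.00, then 1 rows of [10.7  1.  -1.7] (total [10.7  1.  -1.7])
```

Request:
carry_out([
  [[0,6,0,-2,0],[0,5,1,0,0],[0,0,0,0,0],[0.53,0,0,0,0],[0.53,0,0,0,0],[0.53,0,0,0,0],[0.53,0,0,0,0]],
])

```text
time: 43.43
position: [0.5706, -0.0557, 0.0986]
tool_rot: [-0.017, 0.678, -0.008, 0.735]
ft_force: [0.6, 0.5, 0.6]
grip_width: 0.0454
```

Request:
carry_out([
  [[0.53,-20,0,0,0],[0.53,-30,0,0,0],[0.53,-38,0,0,0],[0,-38,0,0,0],[0,-38,0,0,0],[0,-38,0,0,0],[0,-38,0,0,0],[0,0,0,0,0]],
])

```text
time: 44.1
position: [0.5503, -0.0472, 0.348]
tool_rot: [-0.016, 0.679, -0.008, 0.734]
ft_force: [0.0, -0.5, 0.8]
grip_width: 0.0204
```

```bash
python3 -c "
from h import *
plan(578,250,360,90.6)
plan(578,-300,360,90.6)
crop(robot.camera('scene'),180,100,420,280,3.3,'b6.png')"
```

```text
t44.1 pos[550.3 -47.2 348. ] jaw90.6 q6 -1.86 down[ 0.077 -0.033 -0.996] F[ 0.  -0.5  0.8] w20.4: twist 1 rows of -0.01, then 8 rows of [-2.5 37.   4. ] (total [-19.8 296.3  32.4])
t44.1 pos[550.3 -47.2 348. ] jaw90.6 q6 -1.86 down[ 0.077 -0.033 -0.996] F[ 0.  -0.5  0.8] w20.4: twist 1 rows of -0.01, then 7 rows of [ -0.2 -36.2   3.6] (total [  -1.4 -253.4   25.2])
```

View pics/b6.png

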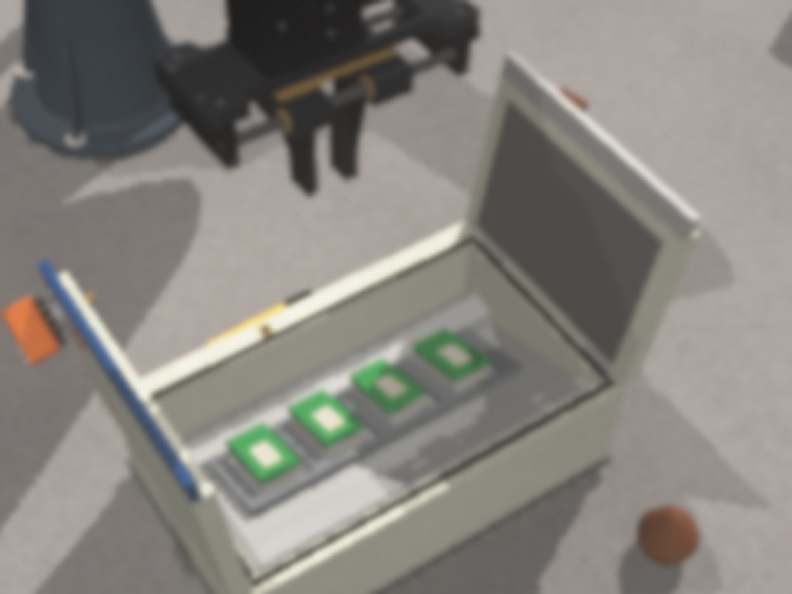

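Request:
carry_out([
  [[0,-4,38,4,0],[0,-4,38,4,0],[0,-2,38,4,0],[0,-1,38,4,0],[0,-1,38,4,0],[0,-1,38,4,0],[0,-1,38,4,0],[0,-1,38,4,0]],
])

```text
time: 44.82
position: [0.5768, 0.2599, 0.3435]
tool_rot: [-0.012, 0.685, -0.016, 0.729]
ft_force: [0.5, 0.3, -0.3]
grip_width: 0.0005
```

```bash
python3 -c "
from h import *
plan(585,272,262,90.6)"
```

```text
t44.8 pos[576.8 259.9 343.5] jaw89.6 q6 -1.28 down[ 0.062 -0.039 -0.997] F[ 0.5  0.3 -0.3] w0.5: twist 1 rows of -0.99, then 3 rows of [27.1  5.1  1.1] (total [81.3 15.3  3.4])
```

Request:
carry_out([
  [[0,20,10,2,-1],[0,30,6,2,0],[0,30,0,0,0],[0,0,0,0,0],[0,0,-20,0,0],[0,0,-20,0,0],[0,0,0,0,0]],
])

```text
time: 45.4
position: [0.5818, 0.2445, 0.2527]
tool_rot: [-0.024, 0.689, -0.003, 0.724]
ft_force: [-1.1, -0.8, 0.4]
grip_width: 0.0005
```

```bash
python3 -c "
from h import *
plan(585,177,268,90.6)"
```

```text
t45.4 pos[581.8 244.5 252.7] jaw91.6 q6 -1.34 down[ 0.049 -0.038 -0.998] F[-1.1 -0.8  0.4] w0.5: twist 1 rows of 1.01, then 2 rows of [ -6.3 -34.    1.6] (total [-12.5 -68.    3.1])
```

Request:
carry_out([
  [[0,-2,-12,0,0.5],[0,-2,-12,0,0.5],[0,-2,-12,0,0],[0,-2,-12,0,0],[0,-2,-12,0,0],[0,0,0,0,0]],
])

```text
time: 45.9
position: [0.5822, 0.1807, 0.2678]
tool_rot: [-0.014, 0.689, -0.009, 0.725]
ft_force: [-0.3, 0.5, -0.7]
grip_width: 0.0003
```

```bash
python3 -c "
from h import *
plan(585,137,268,90.6)
cv2.imwrite('pics/l1.png',robot.camera('scene')[:,:,::-1])"
```

```text
t45.9 pos[582.2 180.7 267.8] jaw90.4 q6 -1.43 down[ 0.051 -0.033 -0.998] F[-0.3  0.5 -0.7] w0.3: twist 1 rows of -0.21, then 2 rows of [  0.7 -21.9   1.2] (total [  1.4 -43.7   2.3])
```

View pics/l1.png

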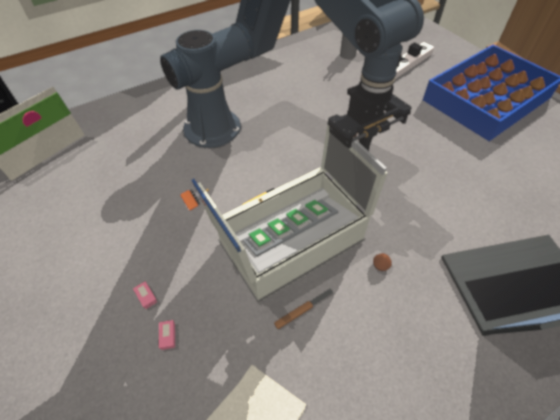

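Request:
carry_out([
  [[0,0,-11,0.5,0],[0,0,-11,0.5,0],[0,0,-11,0,0],[0,1,-11,0,0],[0,3,-11,0,0],[0,3,-11,0,0],[0,0,0,0,0]],
])

```text
time: 46.53
position: [0.5832, 0.122, 0.2654]
tool_rot: [-0.009, 0.688, -0.001, 0.726]
ft_force: [0.3, -1.0, -0.6]
grip_width: 0.0005
```

```bash
python3 -c "
from h import *
plan(585,94,254,90.6)"
```

```text
t46.5 pos[583.2 122.  265.4] jaw90.6 q6 -1.55 down[ 0.054 -0.014 -0.998] F[ 0.3 -1.  -0.6] w0.5: twist 1 rows of -0.01, then 1 rows of [ 11.9 -27.9   0.9] (total [ 11.9 -27.9   0.9])
```

Request:
carry_out([
  [[0,4,-9.5,0,0],[0,4,-9.5,0,0],[0,4.5,-9.5,0,0],[0,6,-9.5,0,0],[0,6,-9.5,0,0],[0,7,-9.5,0,0],[0,0,0,0,0]],
])

```text
time: 47.12
position: [0.5847, 0.0598, 0.233]
tool_rot: [-0.009, 0.688, -0.001, 0.726]
ft_force: [0.2, 0.3, 1.9]
grip_width: 0.0002
```

```bash
python3 -c "
from h import *
plan(585,57,228,90.6)"
```

```text
t47.1 pos[584.7  59.8 233. ] jaw90.6 q6 -1.66 down[ 0.053 -0.014 -0.999] F[0.2 0.3 1.9] w0.2: twist 1 rows of 0.03, then 1 rows of [ 5.  -2.7  0. ] (total [ 5.  -2.7  0. ])
```

Request:
carry_out([
  [[0,8,-6.5,0,0],[0,8,-6.5,0,0],[0,8,-6.5,0,0],[0,8,-6,0,0],[0,8,-5.5,0,0],[0,0,0,0,0]],
])

```text
time: 47.62
position: [0.5867, 0.0237, 0.1884]
tool_rot: [-0.009, 0.689, -0.002, 0.725]
ft_force: [-0.5, 0.5, 1.4]
grip_width: 0.0008
```

Request:
carry_out([
  [[0,6,-2.5,0,0],[0,6,-2.5,0,0],[0,6,-2,0,0],[0,5,-2,0,0],[0,0,0,0,0]],
])

```text
time: 48.03
position: [0.5877, 0.013, 0.1626]
tool_rot: [-0.01, 0.69, -0.002, 0.724]
ft_force: [-1.1, 0.7, 2.1]
grip_width: 0.0004
```

```bash
python3 -c "
from h import *
plan(585,11,137,90.6)"
```

```text
t48.0 pos[587.7  13.  162.6] jaw90.6 q6 -1.74 down[ 0.049 -0.016 -0.999] F[-1.1  0.7  2.1] w0.4: twist 1 rows of 0.01, then 1 rows of [25.5 -1.5 -3.9] (total [25.5 -1.5 -3.9])
```

Request:
carry_out([
  [[0,3.5,0,-1,0],[0,3.5,0,-1,0],[0,3.5,0,-1,0],[0,3,0,0,0],[0,3,0,0,0],[0,3,0,0,0],[0,0,0,0,0]],
])

```text
time: 48.62
position: [0.5883, 0.0097, 0.1427]
tool_rot: [-0.013, 0.687, -0.003, 0.726]
ft_force: [0.0, -0.2, 1.2]
grip_width: 0.0005
```

```bash
python3 -c "
from h import *
plan(585,11,137,90.6)"
```

```text
t48.6 pos[588.3   9.7 142.7] jaw90.7 q6 -1.74 down[ 0.055 -0.022 -0.998] F[ 0.  -0.2  1.2] w0.5: twist 1 rows of 0.14, then 1 rows of [ 5.5  1.5 -3.6] (total [ 5.5  1.5 -3.6])
```

Request:
carry_out([
  [[0,2.5,0,-1,0],[0,2.5,0,-1,0],[0,2.5,0,0,0],[0,3,0,0,0],[0,0,0,0,0]],
])

```text
time: 49.03
position: [0.5884, 0.0093, 0.1382]
tool_rot: [-0.013, 0.685, -0.003, 0.728]
ft_force: [-0.4, 0.2, -0.8]
grip_width: 0.0004
```

```bash
python3 -c "
from h import *
plan(585,11,137,90.6)"
```

```text
t49.0 pos[588.4   9.3 138.2] jaw90.8 q6 -1.74 down[ 0.061 -0.023 -0.998] F[-0.4  0.2 -0.8] w0.4: twist 1 rows of 0.17, then 1 rows of [ 0.9  1.8 -3.5] (total [ 0.9  1.8 -3.5])
```

Request:
carry_out([
  [[0,4,0,0,0],[0,5,0,0,0],[0,6,0,0,0],[0,0,0,0,0]],
])

```text
time: 49.37
position: [0.5893, 0.0097, 0.1392]
tool_rot: [-0.015, 0.683, -0.003, 0.73]
ft_force: [-0.2, -0.3, -0.1]
grip_width: 0.0007
```

```bash
python3 -c "
from h import *
plan(585,11,137,90.6)"
```

```text
t49.4 pos[589.3   9.7 139.2] jaw90.9 q6 -1.74 down[ 0.066 -0.025 -0.997] F[-0.2 -0.3 -0.1] w0.7: twist 1 rows of 0.27, then 1 rows of [ 1.9  1.4 -4.4] (total [ 1.9  1.4 -4.4])
```

Request:
carry_out([
  [[0,5,0,0,0],[0,10,0,0,0]],
])

```text
time: 49.53
position: [0.5911, 0.0098, 0.1357]
tool_rot: [-0.016, 0.681, -0.003, 0.732]
ft_force: [-36.7, 2.4, 118.7]
grip_width: 0.0003
```

```bash
python3 -c "
from h import *
crop(robot.camera('scene'),160,100,440,310,2.85,'l2.png')
plan(585,11,137,90.6)"
```

```text
t49.6 pos[590.9   9.9 136.4] jaw90.9 q6 -1.74 down[ 0.072 -0.026 -0.997] F[-21.2   0.9  62.6] w0.4: twist 1 rows of 0.35, then 1 rows of [-1.1  1.2 -5.8] (total [-1.1  1.2 -5.8])
```

View pics/l2.png

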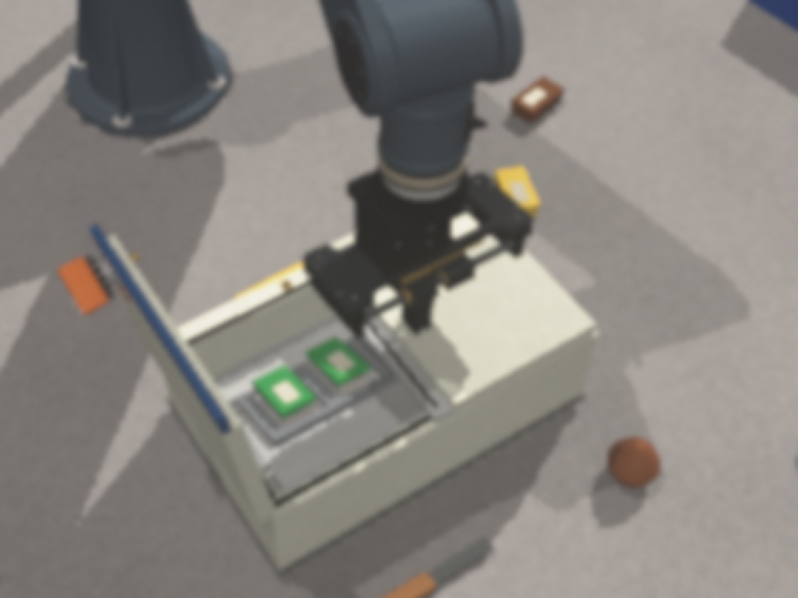

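Request:
carry_out([
  [[0,-15,0,0,0],[0,-38,0,0,0],[0,-38,0,0,0],[0,-38,0,0,0],[0,-38,0,0,0],[0,-38,0,0,0],[0,-15,0,0,0]],
])

```text
time: 50.17
position: [0.5701, 0.0192, 0.361]
tool_rot: [-0.013, 0.686, -0.001, 0.728]
ft_force: [0.9, 0.2, 0.4]
grip_width: 0.0001
```

Request:
carry_out([
  [[0,0,-36,0,0],[0,0,-38,0,0],[0,0,-38,0,0],[0,0,-38,0,0],[0,0,-38,0,0],[0,0,-38,0,0],[0,0,-38,0,0],[0,0,-38,0,0]],
])

```text
time: 50.83
position: [0.58, -0.2805, 0.3634]
tool_rot: [-0.014, 0.683, 0.011, 0.73]
ft_force: [0.5, -0.5, 0.1]
grip_width: 0.0002
```

```bash
python3 -c "
from h import *
plan(588,-318,258,90.6)"
```

```text
t50.8 pos[ 580.  -280.5  363.4] jaw92.0 q6 -2.25 down[ 0.066 -0.003 -0.998] F[ 0.5 -0.5  0.1] w0.2: twist 1 rows of 1.44, then 3 rows of [ 35.3 -12.4   0.2] (total [105.8 -37.2   0.6])
```

Request:
carry_out([
  [[0,5,-20,0,1.4],[0,30,-18,0,0],[0,36,0,0,0],[0,30,0,0,0],[0,0,0,0,0]],
])

```text
time: 51.25
position: [0.5877, -0.3323, 0.2526]
tool_rot: [-0.0, 0.683, -0.002, 0.73]
ft_force: [-0.7, 1.6, -0.7]
grip_width: 0.0002
```

Request:
carry_out([
  [[0,0,14,0,0],[0,0,14,0,0],[0,0,14,0,0],[0,0,12,0,0],[0,0,0,0,0]],
])

```text
time: 51.67
position: [0.5875, -0.2732, 0.2498]
tool_rot: [0.002, 0.685, -0.0, 0.729]
ft_force: [-0.3, -0.2, -0.1]
grip_width: 0.0006
```

```bash
python3 -c "
from h import *
plan(588,-225,268,90.6)"
```

```text
t51.7 pos[ 587.5 -273.2  249.8] jaw89.8 q6 -2.21 down[ 0.062  0.003 -0.998] F[-0.3 -0.2 -0.1] w0.6: twist 1 rows of -0.80, then 2 rows of [-9.  24.1  1.1] (total [-18.   48.3   2.2])
```

Request:
carry_out([
  [[0,-4,12,0,0],[0,-4,12,0,0],[0,-4,12,0,0],[0,-4,11,0,0],[0,0,11,0,0],[0,0,11,0,0],[0,0,0,0,0]],
])

```text
time: 52.25
position: [0.588, -0.2022, 0.2737]
tool_rot: [-0.005, 0.682, -0.005, 0.732]
ft_force: [-0.3, -0.4, 0.4]
grip_width: 0.0006
```

```bash
python3 -c "
from h import *
plan(588,-185,268,90.6)"
```

```text
t52.2 pos[ 588.  -202.2  273.7] jaw90.0 q6 -2.10 down[ 0.071 -0.015 -0.997] F[-0.3 -0.4  0.4] w0.6: twist 1 rows of -0.63, then 1 rows of [ 5.4 17.2 -0.2] (total [ 5.4 17.2 -0.2])
```

Request:
carry_out([
  [[0,3,9,0,0],[0,3,9,0,0],[0,4,10,0,0],[0,5,10,0,0],[0,5,10,0,0],[0,5,10,0,0],[0,0,0,0,0]],
])

```text
time: 52.83
position: [0.5937, -0.1466, 0.2536]
tool_rot: [-0.01, 0.677, -0.011, 0.736]
ft_force: [0.5, -1.0, 0.6]
grip_width: 0.0004
```

```bash
python3 -c "
from h import *
plan(588,-105,229,90.6)"
```

```text
t52.8 pos[ 593.7 -146.6  253.6] jaw89.9 q6 -2.00 down[ 0.084 -0.03  -0.996] F[ 0.5 -1.   0.6] w0.4: twist 1 rows of -0.73, then 2 rows of [11.4 21.2 -3.6] (total [22.8 42.4 -7.2])
```

Request:
carry_out([
  [[0,5.5,10,-2,0],[0,5.5,10,-2,0],[0,6,10,-2,0],[0,6.5,10,-1,0],[0,8,7,0,0],[0,8,6,0,0],[0,0,0,0,0]],
])

```text
time: 53.42
position: [0.5915, -0.0876, 0.2075]
tool_rot: [-0.009, 0.676, -0.01, 0.737]
ft_force: [1.4, -0.7, 1.3]
grip_width: 0.0004
```

```bash
python3 -c "
from h import *
plan(588,-77,194,90.6)"
```

```text
t53.4 pos[591.5 -87.6 207.5] jaw89.9 q6 -1.91 down[ 0.086 -0.027 -0.996] F[ 1.4 -0.7  1.3] w0.4: twist 1 rows of -0.73, then 1 rows of [12.9 11.  -4.5] (total [12.9 11.  -4.5])
```

Request:
carry_out([
  [[0,7,5,-2,0],[0,7,5,-2,0],[0,7,4,-2,0],[0,7,3,0,0],[0,6,3,0,0],[0,6,2,0,0],[0,0,0,0,0]],
])

```text
time: 54.0
position: [0.5877, -0.0635, 0.1604]
tool_rot: [-0.008, 0.677, -0.009, 0.736]
ft_force: [0.7, -0.4, 1.7]
grip_width: 0.0004
```

```bash
python3 -c "
from h import *
plan(588,-62,138,90.6)"
```

```text
t54.0 pos[587.7 -63.5 160.4] jaw89.8 q6 -1.87 down[ 0.083 -0.024 -0.996] F[ 0.7 -0.4  1.7] w0.4: twist 1 rows of -0.76, then 1 rows of [22.3  2.1 -1.6] (total [22.3  2.1 -1.6])
```

Request:
carry_out([
  [[0,3.5,0.5,0,0],[0,3.5,0.5,0,0],[0,3.5,0.5,0,0],[0,3,0,0,0],[0,3,0,0,0]],
])

```text
time: 54.42
position: [0.5878, -0.0607, 0.1421]
tool_rot: [-0.006, 0.678, -0.008, 0.735]
ft_force: [0.0, 1.7, 1.4]
grip_width: 0.0002
```

Request:
carry_out([
  [[0,2.5,0,0,0],[0,2.5,0,0,0],[0,2.5,0,0,0]],
])

```text
time: 54.67
position: [0.5881, -0.0605, 0.1369]
tool_rot: [-0.006, 0.679, -0.008, 0.734]
ft_force: [-10.0, 2.8, 32.8]
grip_width: 0.0001
```

Request:
carry_out([
  [[0,2.5,0,0,0]],
])

```text
time: 54.75
position: [0.5881, -0.0605, 0.1371]
tool_rot: [-0.006, 0.679, -0.008, 0.734]
ft_force: [-6.0, 2.9, 18.5]
grip_width: 0.0005
```

```bash
python3 -c "
from h import *
plan(588,-62,138,90.6)"
```

```text
t54.8 pos[588.1 -60.5 137.1] jaw89.8 q6 -1.86 down[ 0.079 -0.02  -0.997] F[-6.   2.9 18.5] w0.5: twist 1 rows of -0.80, then 1 rows of [-0.9 -1.5 -0. ] (total [-0.9 -1.5 -0. ])
```

Request:
carry_out([
  [[0,-20,0,0,0],[0,-38,0,0,0],[0,-38,0,0,0],[0.5,0,-38,-10,0],[0.5,0,-38,-10,0],[0.5,0,-38,-10,0],[0.5,0,-38,-10,0],[0.5,0,-38,-10,0]],
])

```text
time: 55.42
position: [0.5309, -0.2496, 0.2391]
tool_rot: [-0.014, 0.678, -0.004, 0.735]
ft_force: [1.0, -0.5, 0.3]
grip_width: 0.0257
```

```bash
python3 -c "
from h import *
im=robot.camera('top');P=[577.8,-24,.6]
k=T((-103,-40,174),P);u=proj(k);print(k,u)
crop(im,240,160,340,235,8,'k1.png');print((u-[240,160])*8)
plan(475,-65,230,90)"
```

```text
[ 0.47522452 -0.0650764   0.174     ] [283.77261173 234.49737195]
[350.18089382 595.9789756 ]
t55.5 pos[ 529.9 -258.4  239.3] jaw90.5 q6 -2.25 down[ 0.082 -0.033 -0.996] F[-1.3 -3.8  0.1] w29.7: twist 1 rows of 0.48, then 6 rows of [-0.3 32.3 -9.2] (total [ -1.7 193.6 -54.9])
```

View pics/k1.png

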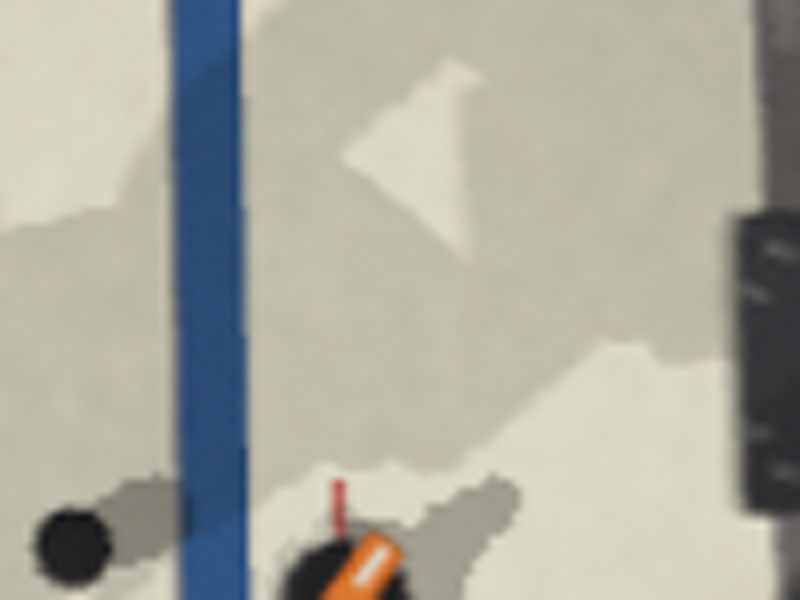

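```bash
python3 -c "
from h import *
im=robot.camera('top');h=cv2.cvtColor(im,cv2.COLOR_RGB2HSV)
k=cv2.inRange(h,(5,170,120),(18,255,255));k[:215]=0;k[260:]=0;k[:,:265]=0;k[:,305:]=0
c=max(cv2.findContours(k,0,1)[0],key=cv2.contourArea)
w=np.array([ray(p[0],.174)[:2]*1000 for p in c],np.float32);print(cv2.contourArea(c),cv2.minAreaRect(w),cv2.boundingRect(c))
crop(im,255,215,315,260,10,'k2.png')"
```

```text
55.5 ((474.4994201660156, -62.759212493896484), (12.63631534576416, 41.09779739379883), 54.062110900878906) (277, 227, 13, 17)
```

View pics/k2.png

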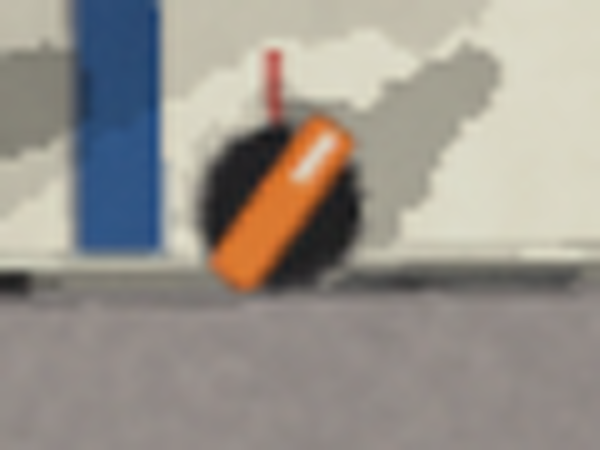

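Request:
carry_out([
  [[0.4,0,32,-9,0],[0.4,0,32,-9,0],[0.4,0,32,-9,0],[0.4,0,32,-9,0],[0.4,0,32,-9,0],[0.4,0,30,-8,0]],
])

```text
time: 56.02
position: [0.4773, -0.0689, 0.2258]
tool_rot: [-0.009, 0.676, -0.016, 0.736]
ft_force: [-0.2, -0.0, -0.3]
grip_width: 0.0347
```

Request:
carry_out([
  [[0.4,0,0,0,6],[0.4,0,0,0,6],[0.4,0,0,0,6],[0.4,0,0,0,6],[0.4,0,0,0,6],[0.4,0,0,0,6],[0.4,0,0,0,0]],
], force=60)

```text
time: 56.6
position: [0.4692, -0.0556, 0.2229]
tool_rot: [0.225, 0.641, -0.229, 0.697]
ft_force: [0.1, -0.5, -0.7]
grip_width: 0.0345
```

```bash
python3 -c "
from h import *
plan(475,-64,185,54)"
```

```text
t56.6 pos[469.2 -55.6 222.9] jaw52.5 q6 -1.27 down[ 0.074 -0.031 -0.997] F[ 0.1 -0.5 -0.7] w34.5: twist 1 rows of -1.46, then 2 rows of [19.2 -2.   3.3] (total [38.5 -4.1  6.6])
```

Request:
carry_out([
  [[0.4,10,-2,4,-1.4],[0.4,15,-2,3,0],[0.4,12,0,0,0],[0.4,0,0,0,0]],
])

```text
time: 56.93
position: [0.4755, -0.0631, 0.1859]
tool_rot: [0.211, 0.644, -0.217, 0.702]
ft_force: [1.0, -0.1, -0.7]
grip_width: 0.0347
```

```bash
python3 -c "
from h import *
plan(475,-64,156,54)"
```

```text
t56.9 pos[475.5 -63.1 185.9] jaw54.8 q6 -1.32 down[ 0.076 -0.032 -0.997] F[ 1.  -0.1 -0.7] w34.7: twist 1 rows of 0.80, then 1 rows of [29.8 -1.6 -2.3] (total [29.8 -1.6 -2.3])
```

Request:
carry_out([
  [[0.4,10,-1,-1,0.8],[0.4,11,-1,-1,0],[0.4,8,0,0,0],[0.4,0,0,0,0],[0,0,0,0,0],[0,0,0,0,0],[0,0,0,0,0],[0,0,0,0,0]],
])

```text
time: 57.6
position: [0.4762, -0.0638, 0.1578]
tool_rot: [0.212, 0.643, -0.218, 0.703]
ft_force: [0.0, -0.8, -0.4]
grip_width: 0.0157
```

```bash
python3 -c "
from h import *
plan(475,-64,156,54)"
```

```text
t57.6 pos[476.2 -63.8 157.8] jaw54.6 q6 -1.31 down[ 0.078 -0.034 -0.996] F[ 0.  -0.8 -0.4] w15.7: twist 1 rows of 0.64, then 1 rows of [ 1.8 -0.9 -1. ] (total [ 1.8 -0.9 -1. ])
```

Request:
carry_out([
  [[0,0,0,0,0],[0,0,0,0,0],[0,0,0,0,0],[0,0,0,0,5],[0,0,0,0,5],[0,0,0,0,5],[0,0,0,0,5],[0,0,0,0,5]],
])

```text
time: 58.27
position: [0.4764, -0.0632, 0.158]
tool_rot: [0.364, 0.578, -0.356, 0.638]
ft_force: [2.1, 2.1, -3.3]
grip_width: 0.0123
```

Request:
carry_out([
  [[0,0,0,0,5],[0,0,0,0,5],[0,0,0,0,5],[0,0,0,0,5],[0,0,0,0,5],[0,0,0,0,5]],
])

```text
time: 58.77
position: [0.4761, -0.0632, 0.158]
tool_rot: [0.52, 0.461, -0.5, 0.516]
ft_force: [2.9, 2.5, -3.7]
grip_width: 0.0126
```

```bash
python3 -c "
from h import *
plan(475,-64,156,-86);print(robot.get_obs()['moment'])"
```

```text
t58.8 pos[476.1 -63.2 158. ] jaw-2.3 q6 -0.31 down[ 0.075 -0.036 -0.997] F[ 2.9  2.5 -3.7] w12.6: twist 12 rows of 6.97, then 1 rows of [1.9 0.6 1.3] (total [1.9 0.6 1.3])
[-0.15447438  0.45530435  0.09326345]
```

Request:
carry_out([
  [[0,0,0,0,5],[0,0,0,0,5],[0,0,0,0,5],[0,0,0,0,5],[0,0,0,0,5],[0,0,0,0,5],[0,0,0,0,5],[0,0,0,0,5]],
])

```text
time: 59.43
position: [0.4763, -0.063, 0.1581]
tool_rot: [0.668, 0.254, -0.633, 0.298]
ft_force: [2.5, 2.2, -2.2]
grip_width: 0.0125
```

Request:
carry_out([
  [[0,0,0,0,5],[0,0,0,0,5],[0,0,0,0,5],[0,0,0,0,5],[0,0,0,0,5],[0,0,0,0,5],[0,0,0,0,5],[0,0,0,0,5]],
])

```text
time: 60.1
position: [0.4765, -0.0628, 0.1581]
tool_rot: [0.729, 0.014, -0.683, 0.042]
ft_force: [2.6, 1.3, -2.1]
grip_width: 0.0127
```

Request:
carry_out([
  [[0,0,0,0,5],[0,0,0,0,5],[0,0,0,0,5],[0,0,0,0,5],[0,0,0,0,5]],
])

```text
time: 60.52
position: [0.4763, -0.0629, 0.1581]
tool_rot: [0.719, -0.14, -0.67, -0.122]
ft_force: [3.1, 0.9, -2.3]
grip_width: 0.0124
```

```bash
python3 -c "
from h import *
plan(475,-64,156,-86);print(robot.get_obs()['moment'])"
```

```text
t60.5 pos[476.3 -62.9 158.1] jaw-111.4 q6 1.60 down[ 0.063 -0.037 -0.997] F[ 3.1  0.9 -2.3] w12.4: twist 4 rows of -6.35, then 1 rows of [2.1 0.9 1.5] (total [2.1 0.9 1.5])
[0.33148101 0.45043344 0.24029341]
```

Request:
carry_out([
  [[0.4,0,0,0,0],[0.4,0,0,0,0],[0.4,0,0,0,0],[0.4,-15,0,0,0],[0.4,-35,0,0,0],[0.4,-38,0,0,0],[0.4,-38,0,0,0],[0.4,-38,0,0,0]],
])

```text
time: 61.18
position: [0.4599, -0.0562, 0.3204]
tool_rot: [0.711, -0.136, -0.679, -0.12]
ft_force: [1.5, 0.2, -0.4]
grip_width: 0.0347
```

Request:
carry_out([
  [[0.4,0,36,0,0],[0.4,0,36,0,0],[0.4,0,36,0,0],[0.4,0,36,0,0],[0.4,0,36,0,0],[0.4,0,36,0,0],[0.4,0,0,0,0]],
])

```text
time: 61.77
position: [0.3868, -0.267, 0.3388]
tool_rot: [0.722, -0.132, -0.67, -0.107]
ft_force: [0.8, -0.5, 1.2]
grip_width: 0.0349
```

```bash
python3 -c "
from h import *
im=robot.camera('top');h=cv2.cvtColor(im,cv2.COLOR_RGB2HSV)
k=cv2.inRange(h,(5,170,120),(18,255,255));k[:215]=0;k[260:]=0;k[:,:265]=0;k[:,305:]=0
c=max(cv2.findContours(k,0,1)[0],key=cv2.contourArea)
w=np.array([ray(p[0],.174)[:2]*1000 for p in c],np.float32);print(cv2.minAreaRect(w))
s=robot.camera('scene')
a=cv2.resize(im[120:280,140:420,::-1],(800,457));cv2.imwrite('pics/end.png',a)
plan(475,-64,300,-86)"
```

```text
((475.00030517578125, -62.89247131347656), (12.480486869812012, 42.71835708618164), 69.6234359741211)
t61.9 pos[ 387.5 -262.1  338.1] jaw-109.4 q6 1.05 down[ 0.067 -0.042 -0.997] F[0.3 0.9 0. ] w34.4: twist 4 rows of -5.86, then 6 rows of [  5.9 -32.2 -16.5] (total [  35.4 -193.1  -98.9])
```

View pics/end.png

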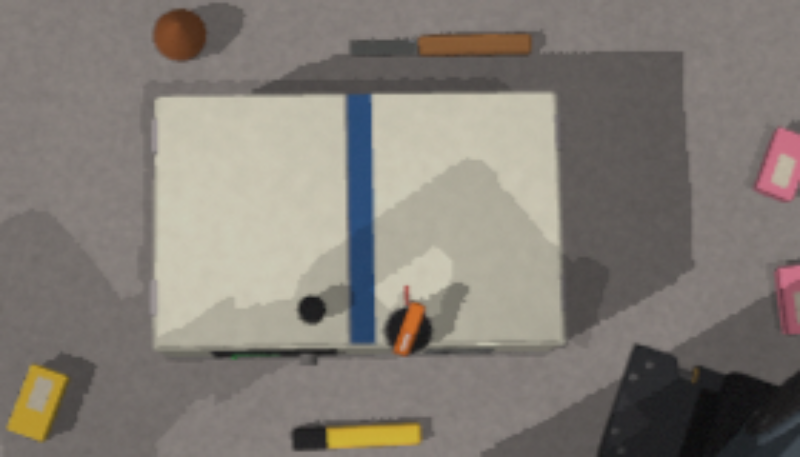

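```bash
python3 -c "
from rig import robot
print(robot.hand_in())"
```

```text
the job is handed in; nothing more can be done
None
```

The job is done as asked and handed in at about 62 s, but one force spike may have broken the 120 N wrist limit.

**Wrist force:** on a last test push on the already shut left leaf, the wrist reading reached about (-37, 2, 119) N. That is about 124 N in magnitude, slightly over the limit. It lasted only a moment; I had used too large a step.

**Boxes:** all four green-lidded boxes are in bays of their own, pointing up the slope. The last pictures before the leaves closed showed them lying in their bays; all looked flat and behind the lip.

**Leaves:** I lowered the left leaf first, then the right, with small slow steps at the end. The final pictures show both flat and home, with the blue flange over the tongue. The right leaf was pressed home with about 33 N.

**Knob:** it turned about 164° clockwise, from about 36° to about 200°, as measured from the bar in the top camera. The screw should be hard home at 126°, so the ratchet slipped about 74°, or nearly 5 clicks. The torque read 0.24 N m at the end, which fits a slipping ratchet.

**Left alone:** the highlighter, knife, bulb and look-alikes were not touched.

**Other trouble:** the tool drifted up to about 8.5° off vertical during the run, which I partly worked off. Some grasps came out too high, so I regripped them before lifting.

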